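# Change over a batch of harmonica combs at the UV curing lamp

## Task

Draw the steel tray clear out from under the UV lamp and push the cured blue comb that lies on it down into the spring jaws of the harmonica holder. Take every amber comb out of the aluminium mould and lay them all flat on the tray, none on top of another. Then slide the tray back under the lamp, handle outwards, fully home against the stop, without tray or combs touching the glass underside of the lamp, press the green start button fully down and let go; leave everything else on the desk where it stands.

Things in the scene. Friction and masses are not known exactly. Their poses are not given: they have to be found in the camera images.
- lamp: White UV curing lamp, fixed: a hood 152 mm deep (x) by 264 wide (y), top 56 mm above the desk, on two 12 mm side cheeks and a rear wall, open at its front (-x). Origin on the desk under the hood, z up; a tray slides in along +x. Hood front edge at x = -75 mm, rear wall (the stop) at +65 mm. Opening 240 mm wide between the cheeks (y -120 to +120), 30 mm high. Fins on top rise 8 mm.
- window: the violet glass underside of the lamp hood, 128 x 238 mm; its lower face is 30 mm above the desk. Fixed in the lamp; same origin and axes as the lamp.
- start_top (a point): top centre of the green round start button, 26 mm across, that stands on the top of the lamp hood at its front right corner as seen by someone looking into the opening; pressed straight down.
- start (a joint): travel of the start button in m: 0 released, 0.006 fully down; springs back; about 5 N to push fully down.
- tray_mid (a point): Centre of the floor (its upper face, 3 mm above the desk) of the loose stainless tray, 0.4 kg, 120 mm (x) by 222 mm (y), rim 3 mm thick, its top 10 mm above the desk; inside 114 x 216 mm. z up, +x points from the handle to the rear edge at +60 mm, so against the stop this point is at lamp x = +5 mm. It starts pushed most of the way under the lamp.
- tray_grip (a point): Grip point of the tray's black straight handle: a bar 16 mm wide (y), 18 mm high (8 to 26 mm above the desk), 96 mm long along the tray's x, sticking out of the tray's front edge. The point is at its middle height, 17 mm above the desk, 122 mm in front of the tray's centre; axes as the tray.
- mould: Open aluminium mould, fixed, 224 mm (x) by 127 mm (y), 14 mm high; origin at the centre of its underside, z up. Four cavities 29 (x) by 103 (y) mm, 7 mm deep, floor 7 mm above the desk, at x = -85.5, -28.5, 28.5, 85.5 mm. Beside each cavity the wall is cut down to the cavity floor over the middle 40 mm of its length, so that fingers can take a casting by its long sides.
- comb1_mid (a point): cast amber harmonica comb 1, a flat bar 100 mm (its x) by 26 mm (its y) by 9 mm (its z), 30 g, with eleven teeth; the point is its centre. It starts flat in a cavity of the mould, standing 2 mm proud; absent in some runs (two to four are cast). Either face may be up.
- comb2_mid (a point): cast amber harmonica comb 2, a flat bar 100 mm (its x) by 26 mm (its y) by 9 mm (its z), 30 g, with eleven teeth; the point is its centre. It starts flat in a cavity of the mould, standing 2 mm proud; absent in some runs (two to four are cast). Either face may be up.
- comb3_mid (a point): cast amber harmonica comb 3, a flat bar 100 mm (its x) by 26 mm (its y) by 9 mm (its z), 30 g, with eleven teeth; the point is its centre. It starts flat in a cavity of the mould, standing 2 mm proud; absent in some runs (two to four are cast). Either face may be up.
- comb4_mid (a point): cast amber harmonica comb 4, a flat bar 100 mm (its x) by 26 mm (its y) by 9 mm (its z), 30 g, with eleven teeth; the point is its centre. It starts flat in a cavity of the mould, standing 2 mm proud; absent in some runs (two to four are cast). Either face may be up.
- cured_mid (a point): Blue comb, already cured: same shape as the amber ones, 100 mm (its x) by 26 mm (y) by 9 mm (z), 30 g; the point is its centre. It starts flat on the floor of the tray, its length along the tray's x.
- holder: Stainless harmonica holder, fixed; origin on the desk under the seat, z up. A comb seats with its length along y, centred over the origin, on rests 10 mm high (its centre then 14.5 mm up). Two sprung jaws face each other along x, 22 mm apart when empty, and open when a comb is pushed straight down (5 to 15 N). Their tabs, 18 mm wide, stand only at y = -36 and +36 mm; flared lips to 37 mm high.
- dish: small glass dish, 88 mm across, 30 mm high; origin at the centre of its underside. Bystander: leave alone.
- resin: small amber bottle, 48 mm across, 85 mm tall; origin at the centre of its underside. Bystander: leave alone.
- cup: clear mixing cup, 62 mm across the rim, 70 mm tall; origin at the centre of its underside. Bystander: leave alone.
- tuner: black clip-on tuner, 56 x 28 mm, 29 mm high; origin at the centre of its underside. Bystander: leave alone.
- driver: screwdriver lying on the desk, 160 mm long; origin on the desk under its middle. Bystander: leave alone.
Not all that is in view belongs to the job. What is shaped like the part that bears comb2_mid but black or turquoise is not meant.

How it is judged:
On the way, in this order (a step that is already met when the one before it is completed fails the run):
1. the tray is drawn clear of the lamp hood (x of tray_mid in the frame of lamp below -0.13 m), for 0.1 s.
2. the blue comb is held in the holder and all amber combs lie flat on the tray (z of comb1_mid in the frame of tray_mid between 0.002 and 0.0068 m and x of comb1_mid in the frame of tray_mid between -0.05 and 0.05 m and y of comb1_mid in the frame of tray_mid between -0.105 and 0.105 m and angle between the z axis of each of comb1_mid, comb2_mid, comb3_mid, comb4_mid and the z axis of tray_mid, either way round below 0.05 rad and z of comb2_mid in the frame of tray_mid between 0.002 and 0.0068 m and x of comb2_mid in the frame of tray_mid between -0.05 and 0.05 m and y of comb2_mid in the frame of tray_mid between -0.105 and 0.105 m and z of comb3_mid in the frame of tray_mid between 0.002 and 0.0068 m and x of comb3_mid in the frame of tray_mid between -0.05 and 0.05 m and y of comb3_mid in the frame of tray_mid between -0.105 and 0.105 m and z of comb4_mid in the frame of tray_mid between 0.002 and 0.0068 m and x of comb4_mid in the frame of tray_mid between -0.05 and 0.05 m and y of comb4_mid in the frame of tray_mid between -0.105 and 0.105 m and x of cured_mid in the frame of holder between -0.007 and 0.007 m and y of cured_mid in the frame of holder between -0.015 and 0.015 m and z of cured_mid in the frame of holder between 0.0115 and 0.0175 m and angle between the z axis of cured_mid and the z axis of holder, either way round below 0.08 rad and angle between the x axis of cured_mid and the y axis of holder, either way round below 0.1 rad), for 0.2 s.
3. the loaded tray is fully home under the lamp (z of comb1_mid in the frame of tray_mid between 0.002 and 0.0068 m and x of comb1_mid in the frame of tray_mid between -0.05 and 0.05 m and y of comb1_mid in the frame of tray_mid between -0.105 and 0.105 m and angle between the z axis of each of comb1_mid, comb2_mid, comb3_mid, comb4_mid and the z axis of tray_mid, either way round below 0.05 rad and z of comb2_mid in the frame of tray_mid between 0.002 and 0.0068 m and x of comb2_mid in the frame of tray_mid between -0.05 and 0.05 m and y of comb2_mid in the frame of tray_mid between -0.105 and 0.105 m and z of comb3_mid in the frame of tray_mid between 0.002 and 0.0068 m and x of comb3_mid in the frame of tray_mid between -0.05 and 0.05 m and y of comb3_mid in the frame of tray_mid between -0.105 and 0.105 m and z of comb4_mid in the frame of tray_mid between 0.002 and 0.0068 m and x of comb4_mid in the frame of tray_mid between -0.05 and 0.05 m and y of comb4_mid in the frame of tray_mid between -0.105 and 0.105 m and x of tray_mid in the frame of lamp between -0.007 and 0.02 m and y of tray_mid in the frame of lamp between -0.02 and 0.02 m and angle between the x axis of tray_mid and the x axis of lamp, either way round below 0.09 rad and height (world z) of tray_mid below 0.006 m and angle between tray_mid's own z axis and vertical below 0.03 rad), for 0.2 s.
4. the start button is pressed down with the tray still home (all of step 3 and value of joint start above 0.0045 m), for 0.05 s.
At the end, for the whole second after the job is handed in: The blue comb sits in the jaws within 3 mm of its seated height; every amber comb lies flat on the tray floor, not on rim or another; the tray is flat and still under the lamp within 12 mm of the stop, 20 mm of the middle, 5 degrees of square; start was then pressed 4.5 mm and is released (all of step 3 and x of cured_mid in the frame of holder between -0.007 and 0.007 m and y of cured_mid in the frame of holder between -0.015 and 0.015 m and z of cured_mid in the frame of holder between 0.0115 and 0.0175 m and angle between the z axis of cured_mid and the z axis of holder, either way round below 0.08 rad and angle between the x axis of cured_mid and the y axis of holder, either way round below 0.1 rad and value of joint start below 0.002 m and linear speed of tray below 0.02 m/s); the robot touches nothing.
It fails at once if the tray or a comb touches the glass underside of the lamp (more than 1 N) (contact force between any of tray, cured, comb1, comb2, comb3, comb4 and window above 1 N).
It fails at once if a bystander (glass dish, bottle, cup, tuner or screwdriver) is moved more than 3 cm (distance of any of dish, resin, cup, tuner, driver from where it was at the start of the episode above 0.03 m).
Of comb1, comb2, comb3, comb4 only 2 to 4 are there at a start; the rules pass over those that are not, and their reading is None.
At some moment in a run one of tray may be knocked a few centimetres aside while the robot is not near it.
Once in a run the grip may slacken for a moment while it holds something.
It also fails if it takes over 210 s, if anything falls off the work surface, if the arm or the gripper's body presses on something with over 40 N, if the wrist force passes 120 N, or if a joint passes its speed limit or range.

## Robot

A 6-joint arm with a two-finger parallel gripper is mounted at the origin on the work surface. World frame = base frame: x ahead of the robot, y to its left, z up, the work surface at z = 0. Lengths are in m, angles in rad, forces in N, time in s.
With the tool pointing down it reaches from about 0.35 to 0.775 m from the base axis. Payload 7.3 kg.
Tool frame: the origin (TCP) lies between the finger pads; the fingertips stand 25 mm ahead of it and the grasp point (between the pads) lies 6 mm ahead of it; y points along the fingers, z is the direction in which the jaws open and shut, and the axes are right-handed (so a half turn about y gives the same grasp; the last joint's range is limited). The gripper opens to 92 mm and grips with 3 to 60 N. Pads are 19 mm wide; open, the fingers measure 130 mm over their backs; the gripper's body (75 mm by 190 mm) begins 47 mm behind the grasp point.
Start: joints at [0.957, 0.342, 1.524, -0, 1.275, -0.146], TCP at [0.237, 0.469, 0.225] pointing down, gripper open.
Joint ranges: [-2.53, 2.53], [-0.77, 2.02], [0.04, 2.7], [-1, 4.14], [0.28, 2.66], [-3.11, 3.11]. Speed limits (rad/s): [2.57, 2.57, 3.14, 3.14, 3.14, 3.14].

## Interface

Orientations are given as [roll, pitch, yaw] about the fixed x, y, z axes, in that order (R = Rz(yaw) Ry(pitch) Rx(roll)).
In Python, from cell import sensors, read_camera, hand_in gives the robot as it stands. The module is installed in compiled form; this text tells all that it offers.
- The arm moves only by the tool send_rows, never from a script. Its argument "motion" is a list that holds one entry, the list of rows, each a list of 4 numbers: the shift along the tool's x, y, z in m, then the turn about the tool's y in degrees. In form: [[[tx, ty, tz, twist], ...]]. A call has 1 to 8 rows; each row is the pose to reach, as a shift and turn from the pose measured when the call began, along the tool's axes at that moment; what a row does not reach only later rows make up. A row lasts 1/10 s, in which the tool goes at most 50 mm and 8.59 degrees, less where a joint would pass 70% of its speed; a pose out of reach is approached as far as the arm can. A call with a gripper value outside its range is refused whole. "gripper" is the opening, from 0 (shut) to 1 (fully open), set as the call begins (left out, the last holds). The fingers move at their own pace and stop on an object; "grip_force" is the grip in N (left out, the last holds). Time passes only in rows, so rows that repeat a pose let the fingers close. It gives the time, the measured TCP pose, the force and the opening at its end, in the units of the state.
- sensors.observe(): the state, without advancing time (a new reading comes with each control period).
- read_camera(name): name is "scene" or "top" or "wrist"; returns a dict with "frame" (400x640x3 uint8, red, green, blue), "fx", "fy", "cx", "cy" (pixels), "extrinsics" (4x4, takes a point from world to camera coordinates). Camera axes: x right, y up, looking along -z (the intrinsics and any distortion apply to the point x, -y, -z); pixel columns grow to the right and rows downward; lengths in m; the calibration is good to about 2 mm. A picture is of the moment at which its call begins. There is no depth.
- hand_in(): hands the job in, once; it reports no verdict.
The state is a dict: "time": time; "qpos": joint angles; "qvel": joint speeds; "joint_efforts": joint torques, N m; "tool_pos": TCP position; "tool_rot": TCP orientation; "contact_force": force on the tool from outside, world axes, zero at the start; "torque": the same for the moment, N m; "opening": finger opening in m.
Only numpy, scipy, OpenCV 4.12 (cv2) and the standard library are available. Lean on these libraries where they do the work, as an engineer would, in place of code of your own. Each camera call takes 0.05 s, during which the arm holds its last target.

## Working session

There is one attempt and no reset: what is moved stays moved. The work goes in short steps, Python scripts to look and compute and a tool call to move; the robot and the scene stay as the last step left them, time stands still between calls to the robot, and variables do not carry over. Pictures are saved under pics/ and viewed, and the job is handed in when it is done.

Besides the shell and the picture viewer there is one more tool, called after "Emit:" as name(argument=value, ...) on one line, values as JSON. send_rows: Moves the arm, as the interface text tells. Its arguments: {"type":"object","properties":{"motion":{"type":"array"},"gripper":{"type":"number"},"grip_force":{"type":"number"}},"required":["motion"]}

```bash
mkdir -p pics; cat > h.py <<'E'
import numpy as np, cv2
from cell import sensors, read_camera
def snap(name,fn):
    c=read_camera(name); cv2.imwrite('pics/'+fn,cv2.cvtColor(c['frame'],cv2.COLOR_RGB2BGR)); return c
def ray(c,u,v):
    E=np.array(c['extrinsics']);R=E[:3,:3];t=E[:3,3]
    d=np.array([(u-c['cx'])/c['fx'],-(v-c['cy'])/c['fy'],-1.0])
    return -R.T@t, R.T@d
def onz(c,u,v,z):
    o,d=ray(c,u,v); return o+d*(z-o[2])/d[2]
def proj(c,p):
    E=np.array(c['extrinsics']);q=E[:3,:3]@np.array(p)+E[:3,3]
    return c['cx']+c['fx']*q[0]/-q[2], c['cy']-c['fy']*q[1]/-q[2]
E
python3 - <<'E'
from h import *
for n in ['scene','top','wrist']:
    c=snap(n,n+'0.png'); print(n,c['fx'],c['cx'],c['cy'],[k for k in c]); print(np.round(c['extrinsics'],3))
print(sensors.observe())
E
```

```text
scene 461.0276409313172 322.14275323402217 198.14723328811587 ['frame', 'fx', 'fy', 'cx', 'cy', 'extrinsics']
[[-0.347  0.938 -0.004  0.108]
 [-0.61  -0.222  0.761  0.27 ]
 [ 0.712  0.267  0.649 -1.583]
 [ 0.     0.     0.     1.   ]]
top 375.36568487563994 320.9868504417105 203.52408588942353 ['frame', 'fx', 'fy', 'cx', 'cy', 'extrinsics']
[[ 0.021 -0.999  0.027  0.043]
 [ 0.991  0.025  0.13  -0.513]
 [-0.131  0.024  0.991 -0.996]
 [ 0.     0.     0.     1.   ]]
wrist 341.0866080113779 316.9615226431988 201.76506496171075 ['frame', 'fx', 'fy', 'cx', 'cy', 'extrinsics']
[[ 0.452  0.892 -0.001 -0.525]
 [-0.858  0.434 -0.275  0.033]
 [-0.245  0.125  0.962 -0.389]
 [ 0.     0.     0.     1.   ]]
{'time': 0.15, 'qpos': array([ 9.57010816e-01,  3.42565419e-01,  1.52474924e+00,  1.21092954e-05,
        1.27540338e+00, -1.46030844e-01]), 'qvel': array([-0.00051096, -0.00182707, -0.0037579 ,  0.00026845,  0.0009564 ,
        0.00026284]), 'joint_efforts': array([ 1.13104299e-03, -4.31470621e+01, -2.44352889e+01,  7.18632247e-02,
        5.37233788e-02, -8.61308217e-05]), 'tool_pos': array([0.23653845, 0.46837414, 0.22402007]), 'tool_rot': array([-1.57190805e+00,  1.75214845e-04, -4.67758295e-01]), 'contact_force': array([-0.70641847,  0.30066908,  0.14435017]), 'torque': array([-0.00356276, -0.0155699 ,  0.01543505]), 'opening': 0.09178425660078914}
```

View pics/top0.png

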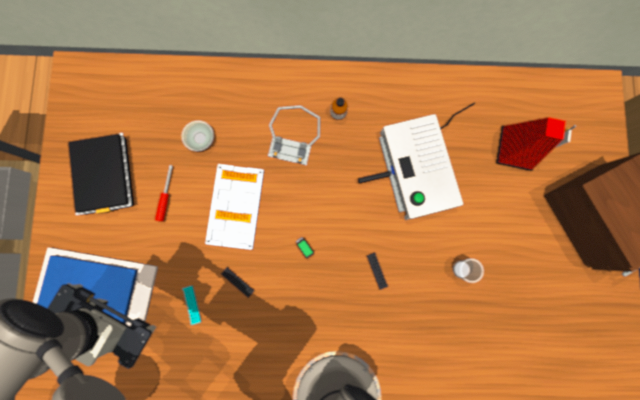

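View pics/scene0.png

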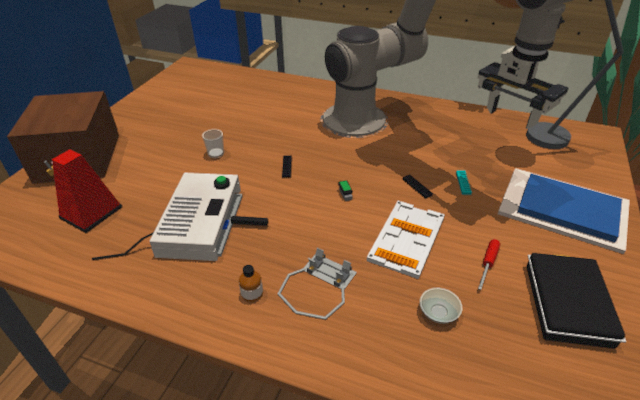

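View pics/wrist0.png

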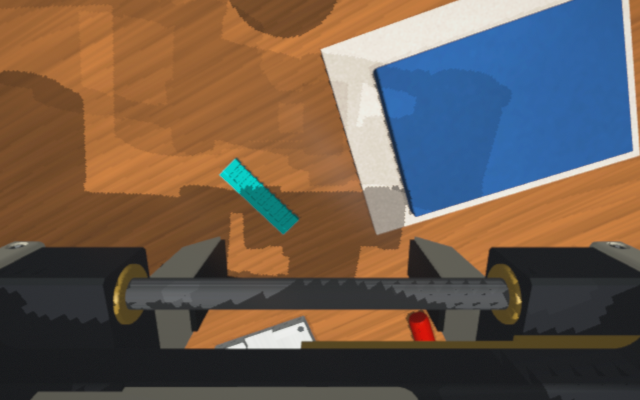

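```bash
python3 - <<'E'
import cv2
t=cv2.imread('pics/top0.png')
cv2.imwrite('pics/c1.png',cv2.resize(t[100:230,350:480],None,fx=5,fy=4.6,interpolation=cv2.INTER_CUBIC)[:600])
cv2.imwrite('pics/c2.png',cv2.resize(t[90:255,195:335],None,fx=3.6,fy=3.6,interpolation=cv2.INTER_CUBIC))
s=cv2.imread('pics/scene0.png')
cv2.imwrite('pics/c3.png',cv2.resize(s[160:310,145:350],None,fx=3.9,fy=3.9,interpolation=cv2.INTER_CUBIC))
E
```

```text
(no output)
```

View pics/c1.png

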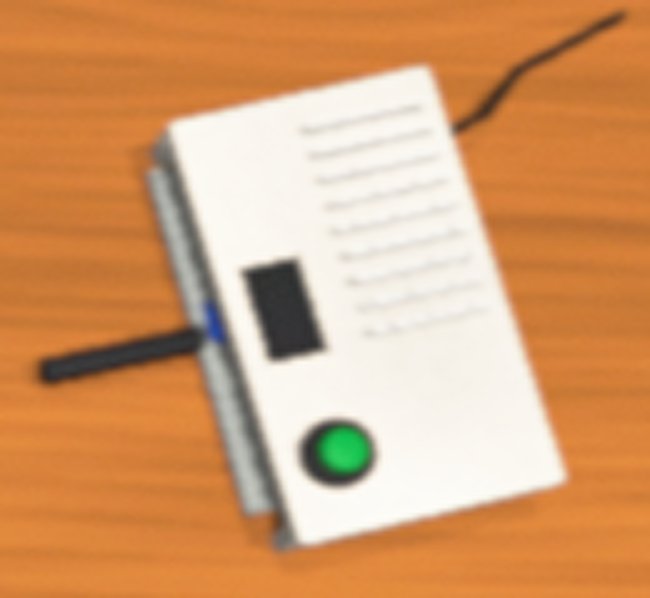

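View pics/c2.png

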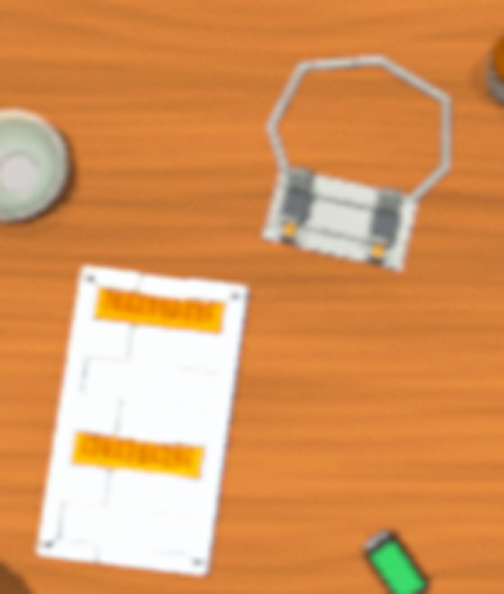

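View pics/c3.png

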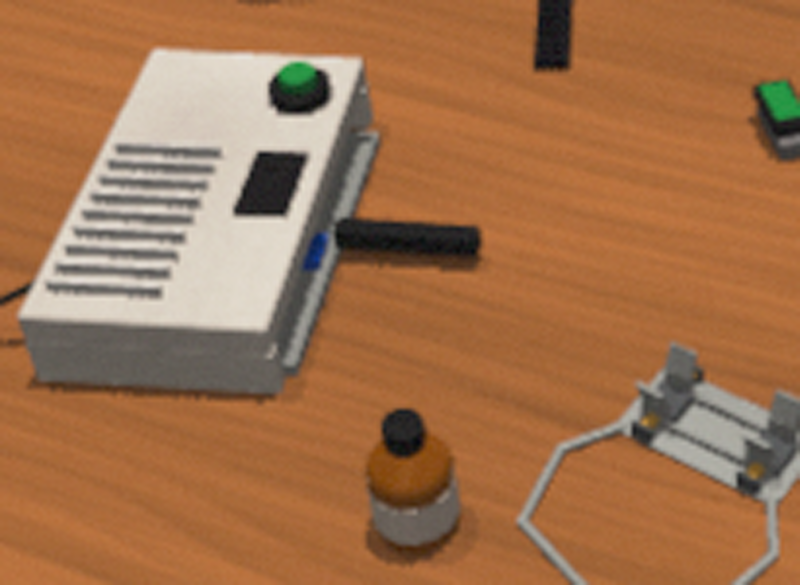

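```bash
cat > m1.py <<'E'
from h import *
c=read_camera('top'); s=read_camera('scene')
def pr(n,pts,z,cam=c):
    P=np.array([onz(cam,u,v,z)[:2] for u,v in pts]); print(n,np.round(P,4).tolist(),'mean',np.round(P.mean(0),4)); return P
L=pr('lamp',[(384.4,126.5),(436,114.1),(463.4,204.3),(410,218.5)],.056)
print([np.linalg.norm(L[i]-L[i-1]) for i in range(4)], np.degrees(np.arctan2(*(L[1]-L[0])[::-1])),np.degrees(np.arctan2(*(L[2]-L[3])[::-1])),np.degrees(np.arctan2(*(L[3]-L[0])[::-1]))+90)
sc=lambda u,v:(145+u/3.9,160+v/3.9)
pr('lampS',[sc(153,50),sc(362,58),sc(265,330),sc(22,320)],.056,s)
M=pr('mould',[(217.8,163.9),(263.6,170),(252.8,249.2),(205.6,243.6)],.014)
print([np.linalg.norm(M[i]-M[i-1]) for i in range(4)], np.degrees(np.arctan2(*(M[0]-M[3])[::-1])),np.degrees(np.arctan2(*(M[1]-M[2])[::-1])))
a=lambda u,v:(195+u/3.6,90+v/3.6)
pr('holder base',[a(280,165),a(417,200),a(402,270),a(262,238)],.005)
pr('handle top',[(358.4,180.4),(390,173.5)],.026)
pr('handleS end',[sc(480,236)],.02,s);pr('handleS root',[sc(338,232)],.02,s)
pr('button',[(350+345/5,100+450/4.6)],.066)
pr('buttonS',[sc(297,75)],.066,s)
pr('bottle',[(340,105)],.08);pr('tuner',[(305,247)],.02);pr('blackcomb',[(376,270)],.005)
hsv=cv2.cvtColor(c['frame'],cv2.COLOR_RGB2HSV)
m=cv2.inRange(hsv,(10,150,200),(24,255,255));m[:160]=0;m[250:]=0;m[:,:205]=0;m[:,265:]=0
n,l,st,ce=cv2.connectedComponentsWithStats(m)
for i in range(1,n):
    if st[i,4]>60:
        r=cv2.minAreaRect(np.argwhere(l==i)[:,::-1].astype(np.float32)); print(st[i],r); pr('comb',[r[0]],.016); B=pr('box',cv2.boxPoints(r),.016)
E
python3 m1.py
```

```text
lamp [[0.7279, -0.1158], [0.7683, -0.2604], [0.5162, -0.3305], [0.4741, -0.1846]] mean [ 0.6216 -0.2228]
[np.float64(0.26302386397791583), np.float64(0.15020253873942532), np.float64(0.2616693227208992), np.float64(0.151818613332457)] -74.42210721047323 -73.91334255108117 -74.82764980581666
lampS [[0.5172, -0.3271], [0.4751, -0.1843], [0.7279, -0.1128], [0.7702, -0.2524]] mean [ 0.6226 -0.2192]
mould [[0.6192, 0.3466], [0.6053, 0.2176], [0.3835, 0.2379], [0.3959, 0.3669]] mean [0.501  0.2923]
[np.float64(0.2242465285870903), np.float64(0.1296676547736432), np.float64(0.2226708961346768), np.float64(0.12959945389681185)] -5.215101611642496 -5.228278611776142
holder base [[0.7081, 0.1967], [0.6826, 0.0867], [0.6251, 0.0971], [0.648, 0.2086]] mean [0.666  0.1473]
handle top [[0.5803, -0.0486], [0.6023, -0.1373]] mean [ 0.5913 -0.093 ]
handleS end [[0.5776, -0.0478]] mean [ 0.5776 -0.0478]
handleS root [[0.606, -0.1367]] mean [ 0.606  -0.1367]
button [[0.5293, -0.2067]] mean [ 0.5293 -0.2067]
buttonS [[0.5183, -0.2096]] mean [ 0.5183 -0.2096]
bottle [[0.7762, 0.0099]] mean [0.7762 0.0099
[... 934 characters left out ...]
, 0.2393]] mean [0.5861 0.2857]
[254 174  11  76 445] ((259.0, 211.5), (75.0, 10.0), 90.0)
comb [[0.4874, 0.2252]] mean [0.4874 0.2252]
box [[0.5927, 0.2437], [0.5934, 0.2158], [0.3847, 0.2072], [0.3841, 0.2344]] mean [0.4887 0.2253]
[216 211  35  11 265] ((232.76129150390625, 216.06861877441406), (34.463653564453125, 7.832647323608398), 6.581944942474365)
comb [[0.4729, 0.2967]] mean [0.4729 0.2967]
box [[0.4665, 0.3445], [0.4881, 0.3433], [0.4794, 0.2488], [0.4578, 0.2502]] mean [0.473  0.2967]
[205 245  36   5  97] ((222.5, 247.0), (35.0, 4.0), 0.0)
comb [[0.3877, 0.3201]] mean [0.3877 0.3201]
box [[0.3812, 0.3671], [0.392, 0.3678], [0.3941, 0.2729], [0.3833, 0.2724]] mean [0.3877 0.3201]
```

```bash
cat > go.py <<'E'
import sys
from h import *
from scipy.spatial.transform import Rotation as R
def go(x,y,z,yawdeg):
    s=sensors.observe(); r=R.from_euler('xyz',s['tool_rot']); 
    d=r.inv().apply(np.array([x,y,z])-s['tool_pos'])
    cur=np.degrees(s['tool_rot'][2]); tw=(cur-yawdeg+180)%360-180
    print('t%.1f pos'%s['time'],np.round(s['tool_pos'],4),'rot',np.round(np.degrees(s['tool_rot']),2),'F',np.round(s['contact_force'],1),'op %.4f'%s['opening'])
    print('row',np.round(d,4).tolist(),'tw %.1f'%tw,'dist %.3f'%np.linalg.norm(d))
if __name__=='__main__': go(*map(float,sys.argv[1:5]))
E
python3 go.py .588 -.081 .2 -74.5
```

```text
t0.2 pos [0.2366 0.4685 0.2242] rot [-9.004e+01  1.000e-02 -2.680e+01] F [-0.1  0.9  0. ] op 0.0915
row [0.5614, 0.0244, -0.332] tw 47.7 dist 0.653
```

Emit:
send_rows(motion=[[[0.561,0.024,-0.332,47.7],[0.561,0.024,-0.332,47.7],[0.561,0.024,-0.332,47.7],[0.561,0.024,-0.332,47.7],[0.561,0.024,-0.332,47.7],[0.561,0.024,-0.332,47.7],[0.561,0.024,-0.332,47.7],[0.561,0.024,-0.332,47.7]]], gripper=0.5)

```text
time: 1.05
tool_pos: [0.4526, 0.1298, 0.2098]
tool_rot: [-1.571, -0.0, -1.301]
contact_force: [1.6, 0.7, -0.3]
opening: 0.046
```

```bash
python3 go.py .588 -.081 .2 -74.5
```

```text
t1.1 pos [0.4526 0.1298 0.2098] rot [-9.000e+01 -2.000e-02 -7.451e+01] F [ 1.6  0.7 -0.3] op 0.0460
row [0.2393, 0.0099, 0.0742] tw -0.0 dist 0.251
```

Emit:
send_rows(motion=[[[0.239,0.01,0.074,0],[0.239,0.01,0.074,0],[0.239,0.01,0.074,0],[0.239,0.01,0.074,0],[0.239,0.01,0.074,0],[0.239,0.01,0.074,0],[0.239,0.01,0.074,0],[0.239,0.01,0.074,0]]])

```text
time: 1.85
tool_pos: [0.5872, -0.0799, 0.1997]
tool_rot: [-1.572, 0.0, -1.3]
contact_force: [-0.3, -0.3, 0.8]
opening: 0.046
```

```bash
python3 go.py .588 -.081 .028 -74.5; python3 -c "
from h import *
c=snap('wrist','w1.png');snap('top','t1.png')"
```

```text
t1.9 pos [ 0.5872 -0.0799  0.1997] rot [-9.004e+01  3.000e-02 -7.449e+01] F [-0.3 -0.3  0.8] op 0.0460
row [0.0014, 0.1717, 0.0006] tw 0.0 dist 0.172
```

View pics/w1.png

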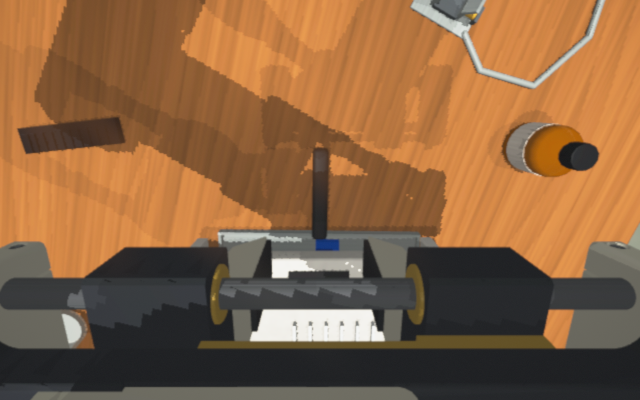

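```bash
python3 - <<'E'
from h import *
c=read_camera('wrist')
for p in [(320.5,150),(320.5,237)]: print(np.round(onz(c,*p,.026),4))
P=onz(c,320.5,150,.026);Q=onz(c,320.5,237,.026);print(np.degrees(np.arctan2(*(Q-P)[1::-1])))
for p in [(218,233),(421,236),(316,245),(338,245)]: print(np.round(onz(c,*p,.010),4))
print(np.round(np.array(c['extrinsics']),3))
E
```

```text
[ 0.582  -0.0475  0.026 ]
[ 0.6066 -0.1349  0.026 ]
-74.31715275726724
[ 0.4992 -0.1665  0.01  ]
[ 0.7143 -0.1105  0.01  ]
[ 0.6062 -0.1515  0.01  ]
[ 0.6297 -0.145   0.01  ]
[[ 0.964  0.268  0.001 -0.545]
 [-0.257  0.927 -0.274  0.251]
 [-0.074  0.264  0.962 -0.302]
 [ 0.     0.     0.     1.   ]]
```

Emit:
send_rows(motion=[[[0.001,0.05,0.004,0],[0.001,0.1,0.004,0],[0.001,0.14,0.004,0],[0.001,0.16,0.004,0],[0.001,0.171,0.004,0],[0.001,0.171,0.004,0]]])

```text
time: 2.6
tool_pos: [0.5909, -0.0785, 0.0286]
tool_rot: [-1.572, 0.001, -1.298]
contact_force: [0.3, 0.4, 0.2]
opening: 0.0463
```

Emit:
send_rows(motion=[[[0,0,0,0],[0,0,0,0],[0,0,0,0],[0,0,0,0],[0,0,0,0]]], gripper=0.0, grip_force=30)

```text
time: 3.1
tool_pos: [0.5911, -0.0786, 0.0291]
tool_rot: [-1.571, 0.0, -1.298]
contact_force: [0.8, 0.4, 0.4]
opening: 0.0102
```

```bash
python3 -c "
from h import *
c=snap('wrist','w2.png');print(sensors.observe()['opening'])"
```

```text
0.006577471242289093
```

View pics/w2.png

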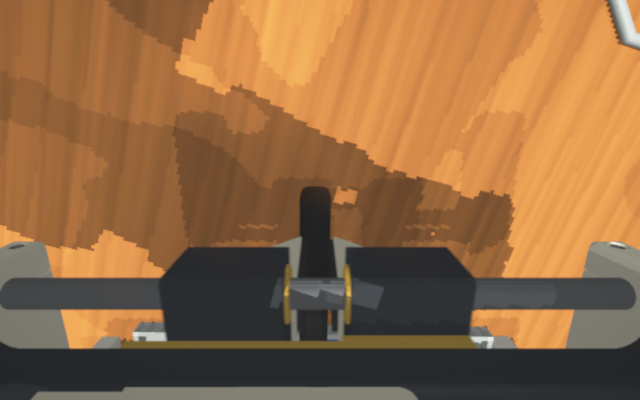

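Emit:
send_rows(motion=[[[0,0,0,0],[0,0,0,0],[0,0,0,0]]])

```text
time: 3.45
tool_pos: [0.591, -0.0786, 0.0289]
tool_rot: [-1.572, 0.0, -1.298]
contact_force: [-0.1, 0.1, 0.9]
opening: 0.0004
```

```bash
python3 -c "
from h import *
c=snap('scene','s2.png');s=sensors.observe();print(s['opening'],s['contact_force'])
cv2.imwrite('pics/s2c.png',cv2.resize(cv2.imread('pics/s2.png')[100:300,150:350],None,fx=3,fy=3))
"
```

```text
0.0002818395391421217 [ 0.28716143 -0.07803797  0.26923872]
```

View pics/s2c.png

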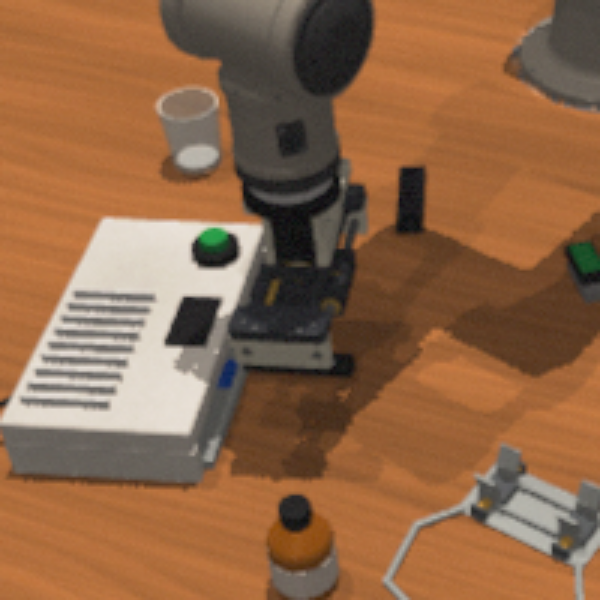

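```bash
python3 -c "
from h import *
c=snap('wrist','w3.png');print(sensors.observe()['opening'])
for p in [(.5910,-.0786,.026),(.582,-.0475,.026),(.591,-.0786,.004)]: print(proj(c,p))
cv2.imwrite('pics/w3c.png',cv2.resize(cv2.imread('pics/w3.png')[150:350,200:450],None,fx=3.2,fy=3))
"
```

```text
0.0004190831274327152
(np.float64(317.012592505768), np.float64(254.89560440250028))
(np.float64(316.3676893764893), np.float64(194.28469304249703))
(np.float64(317.0245931710212), np.float64(238.79285543770365))
```

View pics/w3c.png

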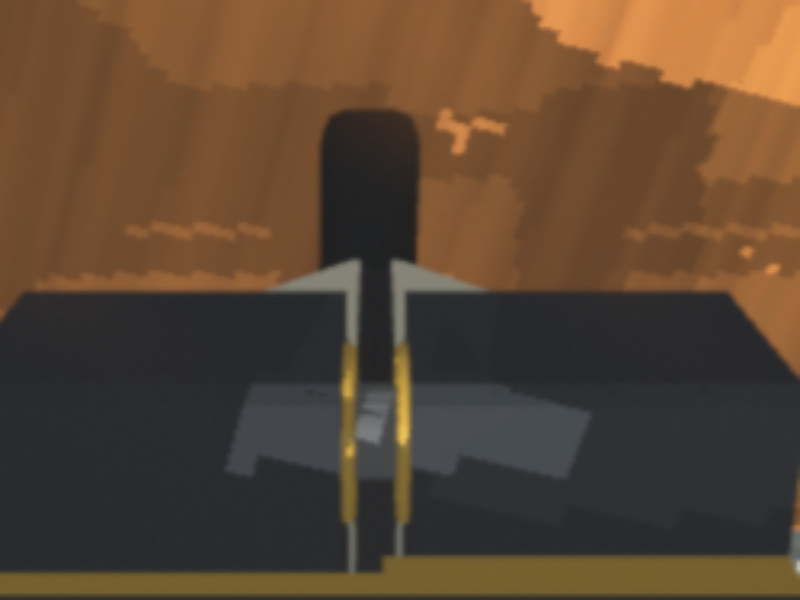

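```bash
python3 -c "
from h import *
c=read_camera('scene')
im=cv2.cvtColor(c['frame'],cv2.COLOR_RGB2BGR)
s=sensors.observe();p=s['tool_pos']
for i,z in enumerate([p[2]-.025,p[2]-.006,p[2],p[2]+.041]):
    u,v=proj(c,(p[0],p[1],z));print(z,u,v)
u0,v0=200,170
cv2.imwrite('pics/s3c.png',cv2.resize(im[170:270,200:300],None,fx=6,fy=6,interpolation=cv2.INTER_CUBIC))
"
```

```text
0.0038544254920417492 255.43114606663474 225.66469399938072
0.022854425492041752 254.69474121423113 220.25043390009373
0.02885442549204175 254.45894956749623 218.51682595265135
0.06985442549204175 252.8044787013976 206.35268069136927
```

View pics/s3c.png

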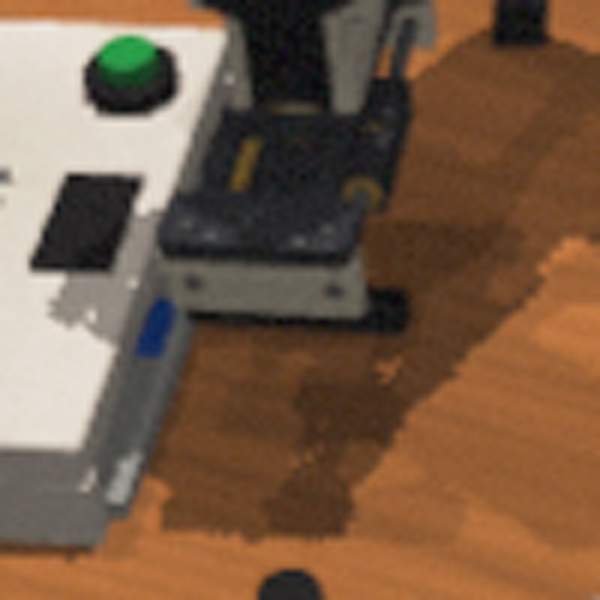

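Emit:
send_rows(motion=[[[0,0,0,0],[0,0,0,0],[0,0,0,0],[0,0,0,0]]], gripper=0.35)

```text
time: 4.0
tool_pos: [0.591, -0.0786, 0.0289]
tool_rot: [-1.572, 0.0, -1.298]
contact_force: [-0.8, 0.4, 0.3]
opening: 0.028
```

```bash
python3 -c "
from h import *
c=snap('wrist','w4.png');print(sensors.observe()['opening'])
cv2.imwrite('pics/w4c.png',cv2.resize(cv2.imread('pics/w4.png')[150:350,200:450],None,fx=3.2,fy=3))
"
```

```text
0.03042894812203179
```

View pics/w4c.png

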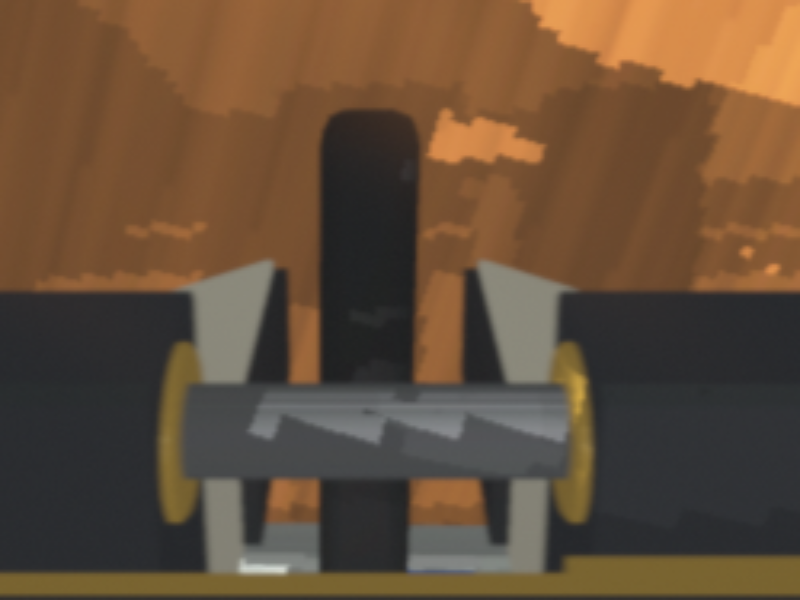

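```bash
python3 -c "
from h import *
c=read_camera('wrist')
E=np.array(c['extrinsics']);print(-E[:3,:3].T@E[:3,3])
s=sensors.observe();p=s['tool_pos'];print(p)
for z in [.004,.023,.029]:
  print(z,E[:3,:3]@[p[0],p[1],z]+E[:3,3],proj(c,(p[0],p[1],z)))
for p in [(320.5,188),(316,186)]: print(onz(c,*p,.026))
"
```

```text
[ 0.57098199 -0.00660716  0.18803587]
[ 0.59102706 -0.07855858  0.02887584]
0.004 [ 7.20362128e-05 -2.14193226e-02 -1.97456881e-01] (np.float64(317.08595784848274), np.float64(238.76475861193023))
0.023 [ 6.31271845e-05 -2.66241958e-02 -1.79183698e-01] (np.float64(317.0816889167301), np.float64(252.44577289098507))
0.029 [ 6.03138072e-05 -2.82678400e-02 -1.73413219e-01] (np.float64(317.0801539218422), np.float64(257.3651035803959))
[ 0.58309105 -0.04388895  0.026     ]
[ 0.58070589 -0.04351363  0.026     ]
```

Emit:
send_rows(motion=[[[0,0.001,0,0],[0,0.002,0,0],[0,0.003,0,0],[0,0.004,0,0],[0,0.005,0,0],[0,0.005,0,0]]])

```text
time: 4.7
tool_pos: [0.5909, -0.0785, 0.0237]
tool_rot: [-1.572, 0.0, -1.298]
contact_force: [-0.8, -0.3, 0.0]
opening: 0.0319
```

Emit:
send_rows(motion=[[[0,0.001,0,0],[0,0.002,0,0],[0,0.003,0,0],[0,0.004,0,0],[0,0.005,0,0],[0,0.005,0,0]]])

```text
time: 5.3
tool_pos: [0.5908, -0.0785, 0.0185]
tool_rot: [-1.572, 0.001, -1.298]
contact_force: [0.4, -0.4, 0.5]
opening: 0.0318
```

```bash
python3 -c "
from h import *
c=snap('wrist','w5.png');c2=snap('scene','s5.png');print(sensors.observe()['contact_force'])
cv2.imwrite('pics/w5c.png',cv2.resize(cv2.imread('pics/w5.png')[150:350,200:450],None,fx=3.2,fy=3))
"
```

```text
[-0.88040543  0.15484659 -0.28829591]
```

View pics/w5c.png

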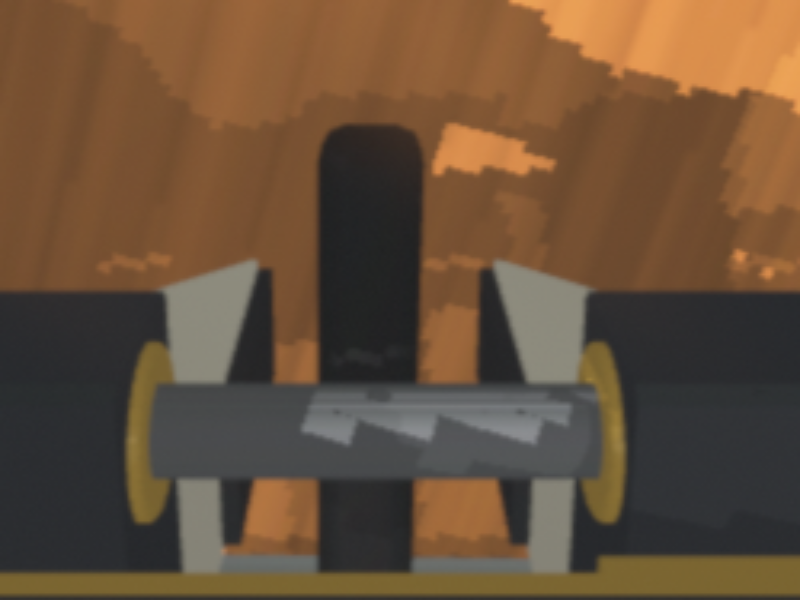

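```bash
python3 -c "
from h import *
c=read_camera('wrist'); print(sensors.observe()['tool_pos'])
for z in [.026,.006,-.01]: 
  a=onz(c,319,280/3+150,z);l=onz(c,200+318/3.2,150+280/3,z);r=onz(c,200+421/3.2,150+280/3,z)
  print(z,onz(c,316,150+126/3,z), np.linalg.norm(r-l))
"
```

```text
[ 0.59093136 -0.07856694  0.01869499]
0.026 [ 0.58072547 -0.04388243  0.026     ] 0.015432303853707516
0.006 [ 0.58201819 -0.04879443  0.006     ] 0.01746515120122973
-0.01 [ 0.58305237 -0.05272404 -0.01      ] 0.01909142907924762
```

Emit:
send_rows(motion=[[[0,0.002,0,0],[0,0.004,0,0],[0,0.006,0,0],[0,0.008,0,0],[0,0.008,0,0]]])

```text
time: 5.95
tool_pos: [0.5907, -0.0785, 0.0103]
tool_rot: [-1.573, 0.001, -1.298]
contact_force: [0.3, 0.7, 0.5]
opening: 0.0322
```

Emit:
send_rows(motion=[[[0,0,0,0],[0,0,0,0],[0,0,0,0],[0,0,0,0],[0,0,0,0]]], gripper=0.1, grip_force=30)

```text
time: 6.45
tool_pos: [0.5905, -0.0785, 0.0103]
tool_rot: [-1.573, 0.001, -1.298]
contact_force: [-1.8, -0.4, 0.8]
opening: 0.0159
```

Emit:
send_rows(motion=[[[-0.01,0,0,0],[-0.03,0,0,0],[-0.05,0,0,0],[-0.07,0,0,0],[-0.09,0,0,0],[-0.11,0,0,0],[-0.13,0,0,0],[-0.15,0,0,0]]], gripper=0.0, grip_force=40)

```text
time: 7.25
tool_pos: [0.5493, 0.0677, 0.0104]
tool_rot: [-1.573, 0.001, -1.297]
contact_force: [0.8, -2.1, -2.0]
opening: 0.0157
```

Emit:
send_rows(motion=[[[-0.01,0,0,0],[-0.015,0,0,0],[-0.015,0,0,0],[-0.015,0,0,0]]])

```text
time: 7.65
tool_pos: [0.545, 0.0824, 0.0103]
tool_rot: [-1.573, 0.002, -1.297]
contact_force: [-1.2, 2.3, -2.3]
opening: 0.0157
```

```bash
python3 -c "
from h import *
c=snap('top','t6.png');s=sensors.observe();print(s['tool_pos'],s['opening'])
cv2.imwrite('pics/t6c.png',cv2.resize(cv2.imread('pics/t6.png')[80:260,250:480],None,fx=3.3,fy=3.3))
"
```

```text
[0.54515168 0.08213077 0.01032008] 0.015583468686726134
```

View pics/t6c.png

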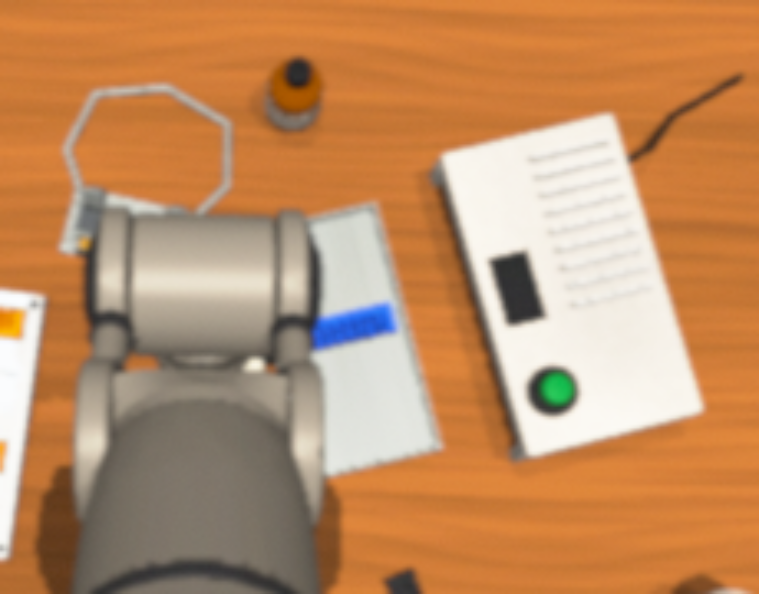

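Emit:
send_rows(motion=[[[0,0,0,0],[0,0,0,0],[0,0,0,0],[0,-0.02,0,0],[0,-0.06,0,0],[0,-0.11,0,0],[0.03,-0.16,0,0],[0.08,-0.19,0,0]]], gripper=0.45)

```text
time: 8.5
tool_pos: [0.5646, 0.0182, 0.1953]
tool_rot: [-1.569, 0.0, -1.295]
contact_force: [1.5, -0.5, -0.2]
opening: 0.041
```

Emit:
send_rows(motion=[[[0.04,0,0,0],[0.08,0,0,0],[0.08,0,0,0],[0.08,0,0,0]]])

```text
time: 8.9
tool_pos: [0.5862, -0.0597, 0.195]
tool_rot: [-1.569, 0.001, -1.297]
contact_force: [-0.1, -0.2, 0.5]
opening: 0.0415
```

```bash
python3 -c "
from h import *
c=snap('wrist','w7.png');s=sensors.observe();print(s['tool_pos'],s['opening'])
"
```

```text
[ 0.58602141 -0.05868369  0.19496342] 0.04097386092421538
```

View pics/w7.png

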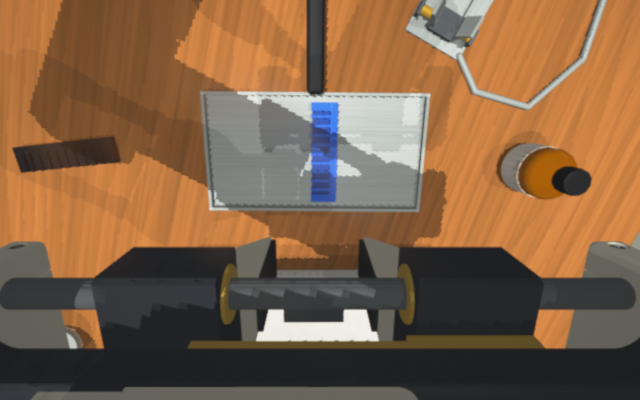

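```bash
cat > comb.py <<'E'
import sys
from h import *
def find(kind,zt,cam='wrist',c=None):
    c=c or read_camera(cam); hsv=cv2.cvtColor(c['frame'],cv2.COLOR_RGB2HSV)
    lo,hi={'blue':((105,150,60),(125,255,255)),'amber':((12,190,150),(24,255,255))}[kind]
    m=cv2.inRange(hsv,lo,hi); m=cv2.morphologyEx(m,cv2.MORPH_CLOSE,np.ones((5,5)))
    if cam=='wrist': m[240:]=0
    cs,_=cv2.findContours(m,cv2.RETR_EXTERNAL,cv2.CHAIN_APPROX_NONE)
    for k in cs:
        if cv2.contourArea(k)<150: continue
        P=np.array([onz(c,u+.0,v+.0,zt)[:2] for u,v in k[:,0]]).astype(np.float32)*1000
        r=cv2.minAreaRect(P); b=cv2.boxPoints(r); e=b[1]-b[0]; f=b[2]-b[1]
        if np.linalg.norm(f)>np.linalg.norm(e): e=f
        a=np.degrees(np.arctan2(e[1],e[0])); a=a if a<=0 else a-180
        px=k[:,0].mean(0)
        print(kind,'px',np.round(px),'centre mm',np.round(r[0],1),'size',np.round(r[1],1),'len angle',round(a,1))
if __name__=='__main__': find(sys.argv[1],float(sys.argv[2]),sys.argv[3])
E
python3 comb.py blue .012 wrist; python3 - <<'E'
from h import *
c=read_camera('wrist')
C=np.array([onz(c,u,v,.010)[:2] for u,v in [(200,92.5),(430,94.5),(418,211),(210,209.5)]])
print(np.round(C,4),C.mean(0)); f=(C[2]+C[3]-C[0]-C[1])/2; print(np.linalg.norm(f),np.degrees(np.arctan2(f[1],f[0])), np.linalg.norm(C[1]-C[0]),np.linalg.norm(C[2]-C[3]))
E
```

```text
blue px [326. 155.] centre mm [586.  -30.9] size [24.3 97.3] len angle -74.5
[[ 0.4547 -0.0058]
 [ 0.6682  0.0526]
 [ 0.6983 -0.0611]
 [ 0.4863 -0.1192]] [ 0.57687756 -0.03336215]
0.11765147602033141 -74.82899524007567 0.22135870700964475 0.2197978547522536
```

```bash
python3 go.py .586 -.031 .02 -74.5
```

```text
t9.1 pos [ 0.586  -0.0578  0.1951] rot [-8.991e+01  4.000e-02 -7.412e+01] F [-0.1 -0.3 -0.2] op 0.0414
row [-0.0256, 0.1752, 0.007] tw 0.4 dist 0.177
```

Emit:
send_rows(motion=[[[-0.026,0.04,0.007,0.4],[-0.026,0.08,0.007,0.4],[-0.026,0.12,0.007,0.4],[-0.026,0.15,0.007,0.4],[-0.026,0.17,0.007,0.4],[-0.026,0.175,0.007,0.4],[-0.026,0.18,0.007,0.4],[-0.026,0.182,0.007,0.4]]])

```text
time: 9.85
tool_pos: [0.5865, -0.0302, 0.0139]
tool_rot: [-1.568, 0.0, -1.3]
contact_force: [0.3, -0.1, -0.4]
opening: 0.0414
```

Emit:
send_rows(motion=[[[0,0.001,0,0],[0,0.002,0,0],[0,0.003,0,0],[0,0.004,0,0],[0,0.004,0,0]]])

```text
time: 10.35
tool_pos: [0.5864, -0.0303, 0.0099]
tool_rot: [-1.568, 0.0, -1.3]
contact_force: [-0.3, -0.2, -1.0]
opening: 0.0411
```

Emit:
send_rows(motion=[[[0,0.001,0,0],[0,0.002,0,0],[0,0.003,0,0],[0,0.004,0,0],[0,0.004,0,0]]])

```text
time: 10.85
tool_pos: [0.5864, -0.0303, 0.0057]
tool_rot: [-1.568, 0.0, -1.3]
contact_force: [-0.0, -0.6, -0.1]
opening: 0.0412
```

```bash
python3 -c "
from h import *
c=snap('wrist','w8.png');s=sensors.observe();print(s['tool_pos'],s['opening'],s['contact_force'])
cv2.imwrite('pics/w8c.png',cv2.resize(cv2.imread('pics/w8.png')[150:350,200:450],None,fx=3.2,fy=3))
"
```

```text
[ 0.58641335 -0.03026921  0.00579861] 0.04126751680642752 [-0.94251368 -0.52262035 -0.11931803]
```

View pics/w8c.png

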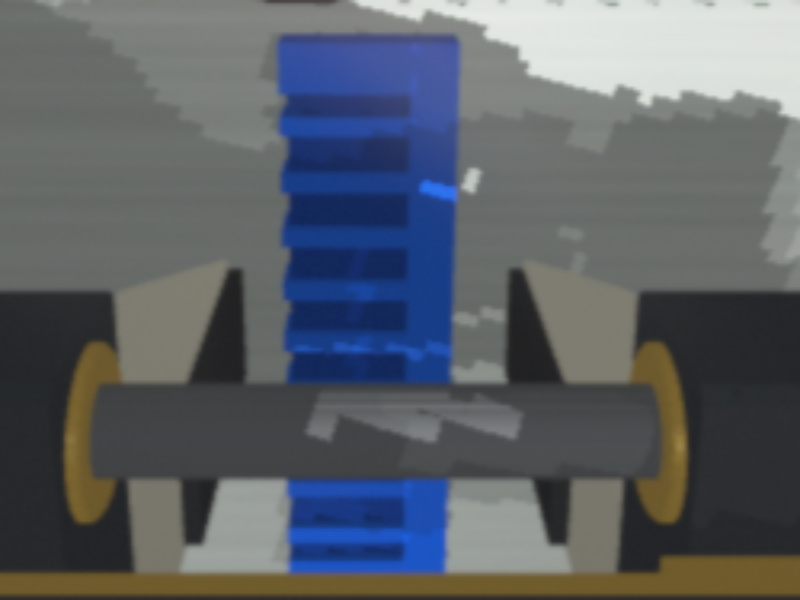

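Emit:
send_rows(motion=[[[0,0.001,0,0],[0,0.002,0,0],[0,0.003,0,0],[0,0.004,0,0],[0,0.004,0,0]]])

```text
time: 11.4
tool_pos: [0.5863, -0.0302, 0.0016]
tool_rot: [-1.568, 0.0, -1.3]
contact_force: [0.6, -0.3, 0.2]
opening: 0.0411
```

Emit:
send_rows(motion=[[[0,0.001,0,0],[0,0.002,0,0],[0,0.002,0,0],[0,0.002,0,0]]])

```text
time: 11.8
tool_pos: [0.5865, -0.0302, 0.001]
tool_rot: [-1.568, -0.0, -1.3]
contact_force: [-3.2, -0.4, 10.7]
opening: 0.0412
```

Emit:
send_rows(motion=[[[0,-0.002,0,0],[0,-0.002,0,0]]])

```text
time: 12.0
tool_pos: [0.5868, -0.0303, 0.0035]
tool_rot: [-1.567, -0.001, -1.3]
contact_force: [-0.2, -0.3, -0.9]
opening: 0.0411
```

Emit:
send_rows(motion=[[[0,0,0,0],[0,0,0,0],[0,0,0,0],[0,0,0,0],[0,0,0,0]]], gripper=0.1, grip_force=40)

```text
time: 12.5
tool_pos: [0.5868, -0.0303, 0.0033]
tool_rot: [-1.567, -0.0, -1.3]
contact_force: [-0.4, -0.6, -0.5]
opening: 0.0257
```

Emit:
send_rows(motion=[[[0,-0.005,0,0],[0,-0.02,0,0],[0,-0.05,0,0],[0,-0.09,0,0],[0,-0.13,0,0],[0,-0.13,0,0]]])

```text
time: 13.1
tool_pos: [0.5896, -0.0309, 0.1397]
tool_rot: [-1.557, -0.005, -1.3]
contact_force: [1.5, 0.4, -0.7]
opening: 0.0255
```

```bash
python3 -c "
from h import *
c=snap('wrist','w9.png')"; python3 go.py .666 .1473 .12 -102.4
```

```text
t13.2 pos [ 0.588  -0.0307  0.1367] rot [-89.43  -0.19 -74.47] F [ 0.6  0.2 -0.7] op 0.0251
row [-0.1506, 0.0174, 0.1226] tw 27.9 dist 0.195
```

View pics/w9.png

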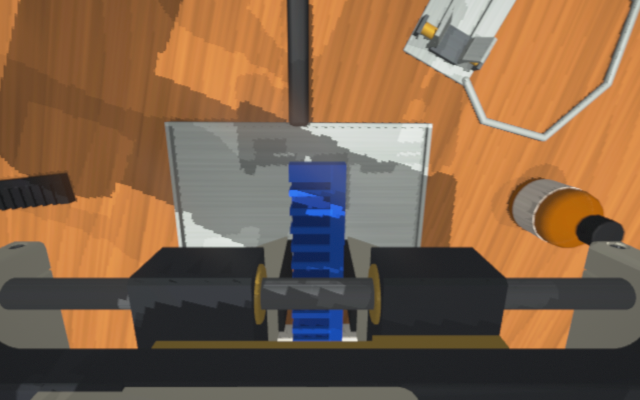

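```bash
python3 go.py .653 .085 .19 -102.4
```

```text
t13.2 pos [ 0.588  -0.0307  0.1367] rot [-89.43  -0.19 -74.47] F [ 0.6  0.2 -0.7] op 0.0251
row [-0.0939, -0.0527, 0.0941] tw 27.9 dist 0.143
```

Emit:
send_rows(motion=[[[-0.02,-0.04,0.02,0],[-0.05,-0.053,0.05,8],[-0.08,-0.053,0.08,16],[-0.094,-0.053,0.094,24],[-0.094,-0.053,0.094,27.9],[-0.094,-0.053,0.094,27.9],[-0.094,-0.053,0.094,27.9]]])

```text
time: 13.85
tool_pos: [0.6522, 0.0848, 0.189]
tool_rot: [-1.563, 0.001, -1.785]
contact_force: [0.3, 0.3, 0.6]
opening: 0.0249
```

```bash
python3 -c "
from h import *
c=snap('wrist','w10.png')
s=sensors.observe();print(s['tool_pos'],np.degrees(s['tool_rot']),s['opening'])
cv2.imwrite('pics/w10c.png',cv2.resize(cv2.imread('pics/w10.png')[40:300,180:460],None,fx=2.8,fy=2.3))
cv2.imwrite('pics/w10d.png',cv2.resize(cv2.imread('pics/w10.png')[60:220,220:420],None,fx=4,fy=3.75,interpolation=cv2.INTER_CUBIC))"
```

```text
[0.65239533 0.08462559 0.18941017] [-8.95038448e+01  6.71366970e-02 -1.02297289e+02] 0.025293036441538155
```

View pics/w10.png

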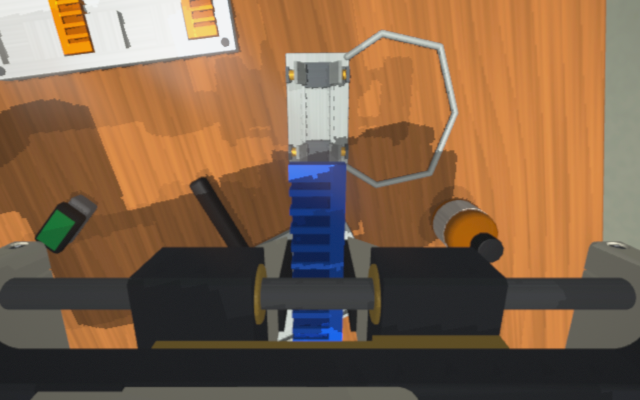

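View pics/w10d.png

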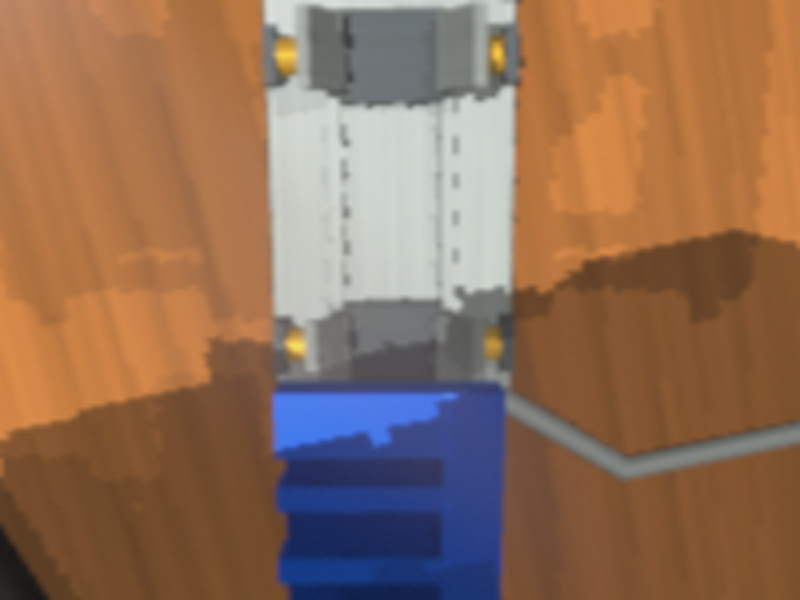

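```bash
python3 - <<'E'
from h import *
c=read_camera('wrist')
f=lambda u,v:(220+u/4,60+v/3.75)
for z in [.0,.01,.02,.03]:
    A=onz(c,*f(392.5,56),z);B=onz(c,*f(395,345),z);d=B-A
    print(z,A[:2],B[:2],(A+B)[:2]/2,np.linalg.norm(d),np.degrees(np.arctan2(d[1],d[0])))
# plate edges at z~.003
for z in (.003,.006):
    L1=onz(c,*f(269,120),z);R1=onz(c,*f(516,120),z);L2=onz(c,*f(274,300),z);R2=onz(c,*f(512,300),z)
    d=(L2+R2-L1-R1)/2;print((L1+R1)[:2]/2,(L2+R2)[:2]/2,np.linalg.norm(R1-L1),np.linalg.norm(R2-L2),np.degrees(np.arctan2(d[1],d[0])))
    p=(L1+R1)[:2]/2; t=d[:2]/np.linalg.norm(d[:2]); n=np.array([-t[1],t[0]]); print('axis offset of (.666,.1473):',(np.array([.666,.1473])-p)@n)
E
python3 comb.py blue .19 wrist
```

```text
0.0 [0.67656426 0.18398808] [0.66143074 0.11161596] [0.6689975  0.14780202] 0.07393744805217226 -101.81077086691127
0.01 [0.67627481 0.18323547] [0.66157538 0.11293929] [0.6689251  0.14808738] 0.07181661737646887 -101.81077086691127
0.02 [0.67598536 0.18248287] [0.66172003 0.11426262] [0.6688527  0.14837274] 0.06969578670076546 -101.81077086691117
0.03 [0.67569592 0.18173027] [0.66186467 0.11558595] [0.66878029 0.14865811] 0.06757495602506208 -101.81077086691117
[0.67319887 0.16862371] [0.66355902 0.12384207] 0.059607885415633506 0.05961773892728555 -102.14830237496243
axis offset of (.666,.1473): -0.002550238594446138
[0.67314049 0.16852933] [0.66358432 0.1241364 ] 0.05909049320150526 0.05910026118537558 -102.14830237496237
axis offset of (.666,.1473): -0.0025130302838079254
blue px [316. 199.] centre mm [658.2 112.6] size [37.3 26.7] len angle -102.6
```

```bash
python3 go.py .669 .148 .05 -102.0
```

```text
t14.0 pos [0.6526 0.0845 0.19  ] rot [-8.9450e+01  8.0000e-02 -1.0236e+02] F [-0.2  0.5  0.2] op 0.0251
row [-0.0654, 0.1401, 0.0011] tw -0.4 dist 0.155
```

Emit:
send_rows(motion=[[[-0.03,0,0.001,-0.4],[-0.06,0.01,0.001,-0.4],[-0.065,0.04,0.001,-0.4],[-0.065,0.08,0.001,-0.4],[-0.065,0.12,0.001,-0.4],[-0.065,0.14,0.001,-0.4],[-0.065,0.14,0.001,-0.4],[-0.065,0.14,0.001,-0.4]]])

```text
time: 14.8
tool_pos: [0.6693, 0.1473, 0.0508]
tool_rot: [-1.561, 0.002, -1.78]
contact_force: [0.5, 1.1, -0.7]
opening: 0.0255
```

```bash
python3 go.py .669 .148 .04 -102.0;  python3 -c "
from h import *
c=snap('wrist','w11.png');c=snap('scene','s11.png')
cv2.imwrite('pics/s11c.png',cv2.resize(cv2.imread('pics/s11.png')[180:330,240:400],None,fx=3.9,fy=3.9))"
```

```text
t14.8 pos [0.6693 0.1473 0.0508] rot [-8.9410e+01  9.0000e-02 -1.0196e+02] F [ 0.5  1.1 -0.7] op 0.0255
row [-0.0006, 0.0108, -0.0006] tw 0.0 dist 0.011
```

View pics/w11.png

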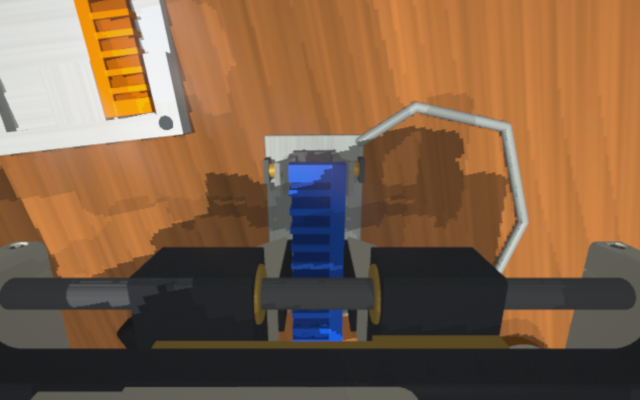

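View pics/s11c.png

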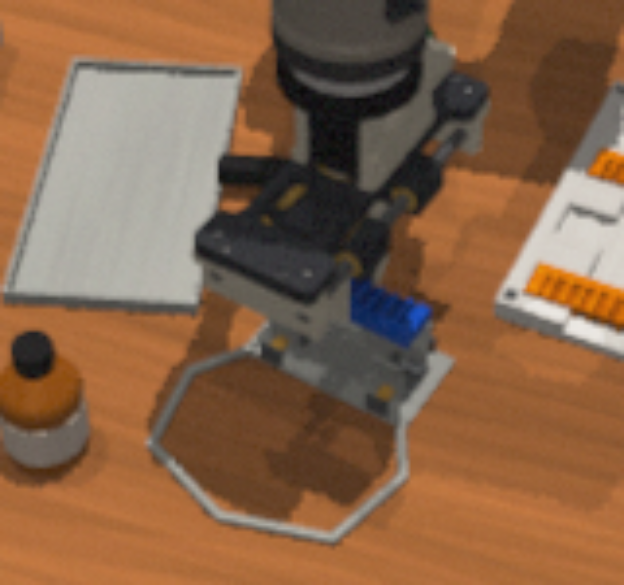

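Emit:
send_rows(motion=[[[0,0.005,0,0],[0,0.01,0,0],[0,0.014,0,0],[0,0.018,0,0],[0,0.021,0,0]]], grip_force=50)

```text
time: 15.4
tool_pos: [0.6702, 0.1476, 0.0308]
tool_rot: [-1.558, 0.002, -1.779]
contact_force: [-1.2, 0.1, 1.7]
opening: 0.0255
```

Emit:
send_rows(motion=[[[0,0.003,0,0],[0,0.006,0,0],[0,0.009,0,0],[0,0.011,0,0],[0,0.011,0,0]]])

```text
time: 15.9
tool_pos: [0.6701, 0.1477, 0.0193]
tool_rot: [-1.559, 0.002, -1.779]
contact_force: [-1.0, 0.1, -1.3]
opening: 0.025
```

Emit:
send_rows(motion=[[[0,0.002,-0.001,0],[0,0.004,-0.001,0],[0,0.006,-0.001,0],[0,0.008,-0.001,0],[0,0.0095,-0.001,0],[0,0.0095,-0.001,0]]])

```text
time: 16.5
tool_pos: [0.6694, 0.1478, 0.0098]
tool_rot: [-1.559, 0.002, -1.779]
contact_force: [-1.1, 0.1, 2.4]
opening: 0.0261
```

```bash
python3 -c "
from h import *
s=sensors.observe();print(s['tool_pos'],s['contact_force'])
c=snap('scene','s12.png');c=snap('wrist','w12.png')
cv2.imwrite('pics/s12c.png',cv2.resize(cv2.imread('pics/s12.png')[180:330,240:400],None,fx=3.9,fy=3.9))"
```

```text
[0.66937221 0.14783294 0.00984705] [-1.13507627  0.14381154  2.38375939]
```

View pics/s12c.png

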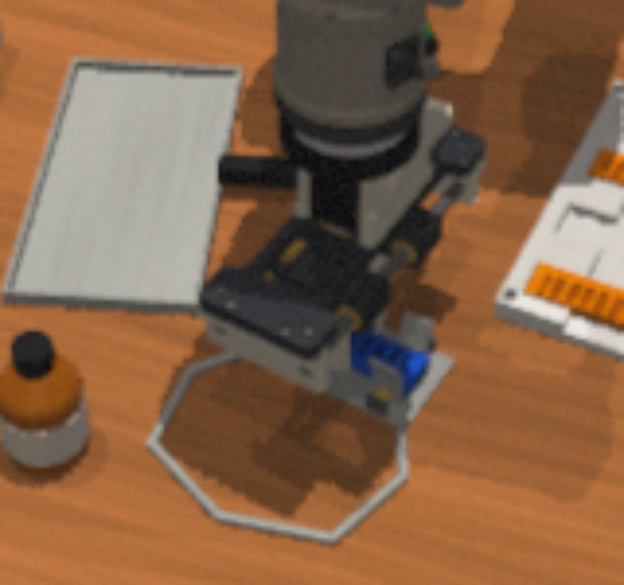

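View pics/w12.png

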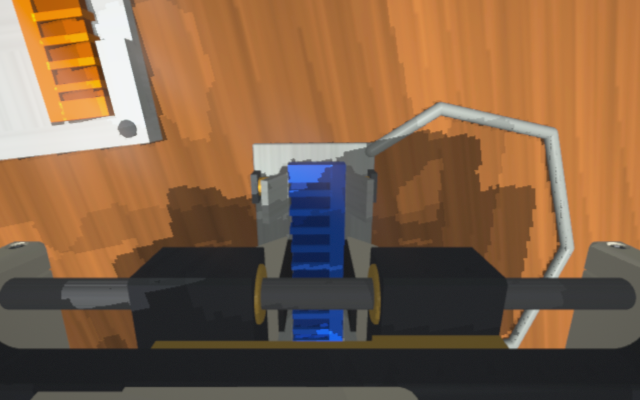

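Emit:
send_rows(motion=[[[0,0.001,0,0],[0,0.002,0,0],[0,0.003,0,0],[0,0.003,0,0]]])

```text
time: 17.0
tool_pos: [0.6694, 0.1478, 0.0097]
tool_rot: [-1.558, 0.002, -1.779]
contact_force: [-7.5, -0.5, 18.4]
opening: 0.0251
```

Emit:
send_rows(motion=[[[0,-0.001,0,0],[0,-0.001,0,0],[0,-0.001,0,0],[0,-0.001,0,0]]], gripper=0.38)

```text
time: 17.4
tool_pos: [0.6692, 0.1478, 0.0101]
tool_rot: [-1.559, 0.002, -1.779]
contact_force: [0.6, -0.2, -1.0]
opening: 0.0351
```

Emit:
send_rows(motion=[[[0,-0.03,0,0],[0,-0.07,0,0],[0,-0.12,0,0],[0.03,-0.16,0,0],[0.06,-0.16,0,0],[0.06,-0.16,0,0]]])

```text
time: 18.0
tool_pos: [0.6551, 0.0858, 0.1715]
tool_rot: [-1.556, 0.001, -1.783]
contact_force: [-0.2, 0.7, 0.3]
opening: 0.0348
```

```bash
python3 -c "
from h import *
s=sensors.observe();print(s['tool_pos'],s['contact_force'],s['opening'])
c=snap('scene','s13.png');c=snap('wrist','w13.png')
cv2.imwrite('pics/s13c.png',cv2.resize(cv2.imread('pics/s13.png')[240:300,290:370],None,fx=8,fy=8,interpolation=cv2.INTER_CUBIC))
cv2.imwrite('pics/w13d.png',cv2.resize(cv2.imread('pics/w13.png')[60:240,220:420],None,fx=4,fy=3.3,interpolation=cv2.INTER_CUBIC))"; python3 comb.py blue .019 wrist
```

```text
[0.65507216 0.08576773 0.17151454] [-0.163231    0.71002142  0.28862176] 0.03482707195273965
blue px [316. 130.] centre mm [667.5 147.4] size [97.5 25.1] len angle -101.5
```

View pics/s13c.png

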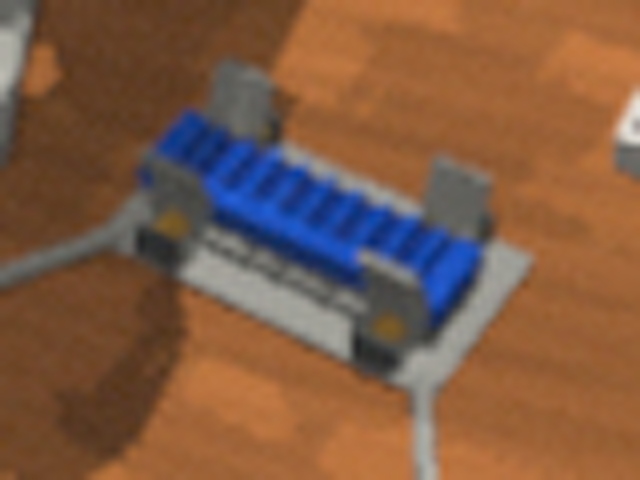

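View pics/w13d.png

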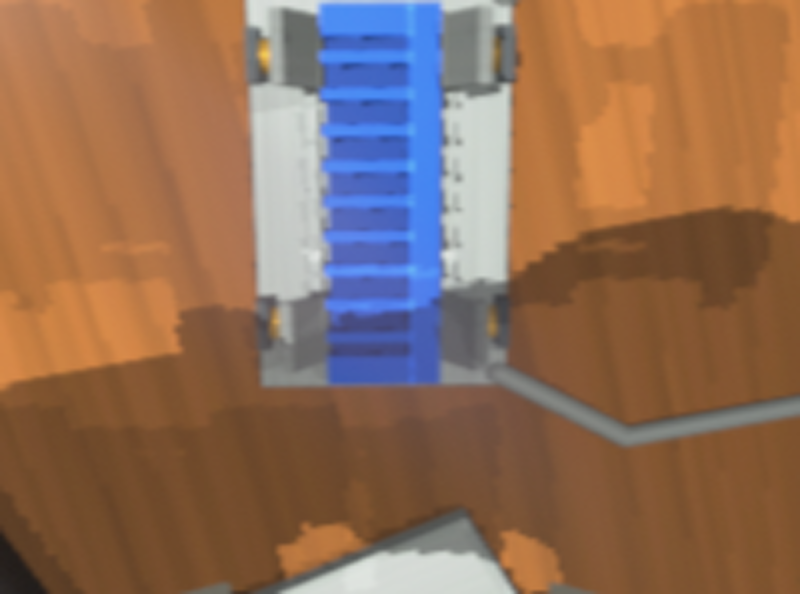

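```bash
python3 go.py .668 .1475 .03 -102.0
```

```text
t18.1 pos [0.6546 0.0894 0.1691] rot [ -89.38    0.13 -101.98] F [0.1 0.4 0. ] op 0.0350
row [-0.0593, 0.1392, -0.0004] tw 0.0 dist 0.151
```

Emit:
send_rows(motion=[[[-0.04,0,0,0],[-0.059,0.03,0,0],[-0.059,0.08,0,0],[-0.059,0.12,0,0],[-0.059,0.139,0,0],[-0.059,0.145,0,0],[-0.059,0.149,0,0]]], gripper=0.0)

```text
time: 18.85
tool_pos: [0.6683, 0.1479, 0.0193]
tool_rot: [-1.561, 0.002, -1.779]
contact_force: [-1.1, -0.2, 0.1]
opening: 0.0004
```

Emit:
send_rows(motion=[[[0,0.001,0,0],[0,0.002,0,0],[0,0.003,0,0],[0,0.004,0,0],[0,0.004,0,0]]])

```text
time: 19.35
tool_pos: [0.669, 0.148, 0.0171]
tool_rot: [-1.559, 0.003, -1.779]
contact_force: [-1.2, -1.1, 5.7]
opening: 0.0006
```

Emit:
send_rows(motion=[[[0,-0.04,0,0],[0,-0.09,0,0],[0,-0.14,0,0],[0,-0.18,0,0],[0,-0.18,0,0]]], gripper=0.45)

```text
time: 19.85
tool_pos: [0.6699, 0.1483, 0.2058]
tool_rot: [-1.545, 0.007, -1.779]
contact_force: [0.7, 0.1, 0.1]
opening: 0.0359
```

```bash
python3 go.py .53 .235 .2 -95.2
```

```text
t19.9 pos [0.6699 0.1483 0.2058] rot [ -88.53    0.43 -101.93] F [0.7 0.1 0.1] op 0.0359
row [-0.0559, 0.0023, -0.1549] tw -6.7 dist 0.165
```

Emit:
send_rows(motion=[[[-0.02,0.002,-0.05,-2],[-0.04,0.002,-0.1,-5],[-0.056,0.002,-0.15,-6.7],[-0.056,0.002,-0.155,-6.7],[-0.056,0.002,-0.155,-6.7],[-0.056,0.002,-0.155,-6.7]]])

```text
time: 20.45
tool_pos: [0.5311, 0.2347, 0.2005]
tool_rot: [-1.543, 0.004, -1.663]
contact_force: [0.0, -0.3, 0.7]
opening: 0.0417
```

```bash
python3 go.py .53 .235 .2 -95.2;python3 -c "
from h import *
c=snap('wrist','w14.png')"; python3 comb.py amber .016 wrist
```

```text
t20.4 pos [0.5311 0.2347 0.2005] rot [-88.41   0.26 -95.26] F [ 0.  -0.3  0.7] op 0.0417
row [-0.0002, 0.0005, -0.0011] tw -0.1 dist 0.001
amber px [247. 166.] centre mm [469.9 258.4] size [19.3 24.9] len angle -5.7
amber px [362. 127.] centre mm [586.3 286.5] size [98.3 25.2] len angle -95.5
```

View pics/w14.png

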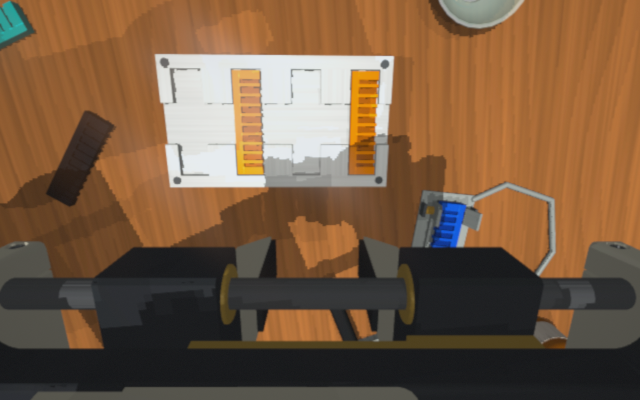

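Emit:
send_rows(motion=[[[0,0,0,0],[0,0,0,0]]])

```text
time: 20.75
tool_pos: [0.5325, 0.2334, 0.1997]
tool_rot: [-1.544, 0.004, -1.665]
contact_force: [0.2, -0.3, -0.2]
opening: 0.0416
```

```bash
sed -i 's/(12,190,150)/(10,130,150)/' comb.py; python3 go.py .586 .2865 .06 -95.4; python3 - <<'E'
from h import *
c=read_camera('wrist')
hsv=cv2.cvtColor(c['frame'],cv2.COLOR_RGB2HSV)
m=cv2.inRange(hsv,(10,140,200),(24,255,255)); m[:66]=0;m[180:]=0;m[:,:228]=0;m[:,268:]=0
P=np.argwhere(m)[:,::-1]; r=cv2.minAreaRect(P.astype(np.float32)); print(r)
u,v=r[0];print(onz(c,u,v,.016))
E
```

```text
t20.8 pos [0.5325 0.2334 0.1997] rot [-88.46   0.23 -95.42] F [ 0.2 -0.3 -0.2] op 0.0416
row [-0.0574, 0.1412, 0.0445] tw -0.0 dist 0.159
((245.56285095214844, 121.24430084228516), (103.92814636230469, 26.017345428466797), 87.10873413085938)
[0.47347086 0.2991035  0.016     ]
```

Emit:
send_rows(motion=[[[-0.02,0.05,0.02,0],[-0.04,0.1,0.04,0]]])

```text
time: 21.0
tool_pos: [0.5742, 0.2652, 0.1148]
tool_rot: [-1.54, 0.006, -1.666]
contact_force: [0.7, 0.9, 0.7]
opening: 0.0412
```

```bash
python3 go.py .586 .2865 .06 -95.4
```

```text
t21.0 pos [0.5742 0.2652 0.1148] rot [-88.23   0.34 -95.47] F [0.7 0.9 0.7] op 0.0412
row [-0.022, 0.0552, 0.008] tw -0.1 dist 0.060
```

Emit:
send_rows(motion=[[[0,0,0,0],[0,0,0,0],[0,0,0,0]]])

```text
time: 21.3
tool_pos: [0.575, 0.2651, 0.1172]
tool_rot: [-1.537, 0.007, -1.667]
contact_force: [0.4, 0.4, -0.2]
opening: 0.0411
```

Emit:
send_rows(motion=[[[0,-0.02,-0.05,0],[0,-0.04,-0.1,0]]])

```text
time: 21.5
tool_pos: [0.4812, 0.2733, 0.1534]
tool_rot: [-1.534, 0.009, -1.668]
contact_force: [-0.3, 1.2, 0.8]
opening: 0.0414
```

Emit:
send_rows(motion=[[[0,0,0,0],[0,0,0,0],[0,0,0,0]]])

```text
time: 21.8
tool_pos: [0.4825, 0.2733, 0.1555]
tool_rot: [-1.53, 0.011, -1.669]
contact_force: [0.3, -0.9, -1.4]
opening: 0.0412
```

Emit:
send_rows(motion=[[[0,0,0,0],[0,0,0,0],[0,0,0,0]]])

```text
time: 22.1
tool_pos: [0.4829, 0.2731, 0.1551]
tool_rot: [-1.53, 0.011, -1.669]
contact_force: [-0.5, -0.4, -0.2]
opening: 0.0414
```

```bash
python3 -c "
from h import *
s=sensors.observe();print(s['qpos'],s['qvel'],s['tool_pos'],s['tool_rot'],s['torque'],s['contact_force'])"
```

```text
[ 0.3820847   0.43792157  1.58040116 -0.01073567  1.08224025  0.48567093] [4.36040551e-03 8.44340239e-04 4.99318846e-03 3.92670769e-04
 1.80792775e-05 1.64476913e-03] [0.48288983 0.27310593 0.15514807] [-1.53001158  0.0105771  -1.6693225 ] [-0.08178866  0.06877081 -0.01092069] [-0.51526373 -0.44489895 -0.22234791]
```

Emit:
send_rows(motion=[[[0,0.05,0,0],[0,0.08,0,0]]])

```text
time: 22.3
tool_pos: [0.4859, 0.2732, 0.0731]
tool_rot: [-1.531, 0.01, -1.67]
contact_force: [0.4, 0.0, -0.3]
opening: 0.0414
```

Emit:
send_rows(motion=[[[0,0,0,0],[0,0,0,0],[0,0,0,0]]])

```text
time: 22.6
tool_pos: [0.4871, 0.2737, 0.0747]
tool_rot: [-1.529, 0.011, -1.67]
contact_force: [1.0, -0.7, -0.9]
opening: 0.0412
```

Emit:
send_rows(motion=[[[0,-0.05,0,0],[0,-0.08,0,0],[0,-0.08,0,0],[0,-0.08,0,0],[0,-0.08,0,0]]])

```text
time: 23.1
tool_pos: [0.4833, 0.273, 0.1546]
tool_rot: [-1.529, 0.011, -1.67]
contact_force: [0.4, -0.3, -0.0]
opening: 0.0414
```

Emit:
send_rows(motion=[[[0,-0.03,0,0],[0,-0.07,0,0],[0,-0.1,0,0],[0,-0.1,0,0],[0,-0.1,0,0],[0,-0.1,0,0],[0,-0.1,0,0]]])

```text
time: 23.8
tool_pos: [0.4784, 0.272, 0.2528]
tool_rot: [-1.532, 0.01, -1.67]
contact_force: [0.9, 0.1, 0.1]
opening: 0.0412
```

Emit:
send_rows(motion=[[[0,0.05,0,0],[0,0.1,0,0],[0,0.15,0,0],[0,0.18,0,0]]])

```text
time: 24.2
tool_pos: [0.4833, 0.272, 0.0685]
tool_rot: [-1.537, 0.007, -1.67]
contact_force: [-0.4, 0.5, 0.6]
opening: 0.0416
```

Emit:
send_rows(motion=[[[0,0,0,0],[0,0,0,0],[0,0,0,0]]])

```text
time: 24.5
tool_pos: [0.4843, 0.2724, 0.0701]
tool_rot: [-1.535, 0.008, -1.67]
contact_force: [-0.2, 0.8, 0.1]
opening: 0.0412
```

```bash
python3 go.py .473 .298 .03 -95.4
```

```text
t24.5 pos [0.4843 0.2724 0.0701] rot [-87.94   0.46 -95.68] F [-0.2  0.8  0.1] op 0.0412
row [-0.024, 0.0398, -0.0153] tw -0.3 dist 0.049
```

Emit:
send_rows(motion=[[[-0.024,0,-0.015,-0.3],[-0.024,0.02,-0.015,-0.3],[-0.024,0.04,-0.015,-0.3],[-0.024,0.04,-0.015,-0.3],[-0.024,0.04,-0.015,-0.3]]])

```text
time: 25.0
tool_pos: [0.4741, 0.2984, 0.0314]
tool_rot: [-1.533, 0.009, -1.665]
contact_force: [1.0, 0.5, 1.0]
opening: 0.0414
```

```bash
python3 go.py .473 .298 .008 -95.4; python3 -c "
from h import *
c=snap('wrist','w15.png')"
```

```text
t25.0 pos [0.4741 0.2984 0.0314] rot [-87.83   0.51 -95.38] F [1.  0.5 1. ] op 0.0414
row [0.0007, 0.0234, -0.002] tw 0.0 dist 0.023
```

View pics/w15.png

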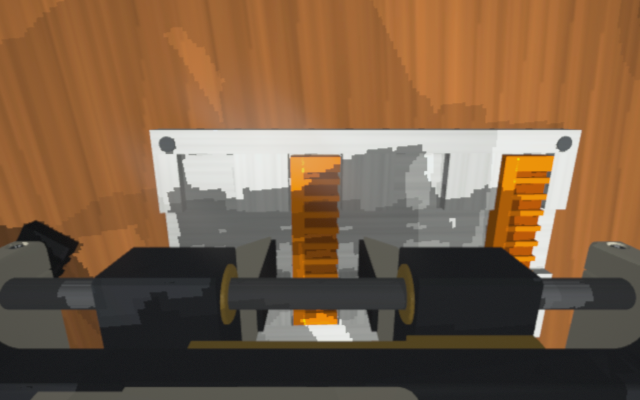

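Emit:
send_rows(motion=[[[0,0.008,-0.001,0],[0,0.014,-0.001,0],[0,0.018,-0.002,0],[0,0.021,-0.002,0],[0,0.023,-0.002,0],[0,0.023,-0.002,0]]])

```text
time: 25.65
tool_pos: [0.4731, 0.2987, 0.0082]
tool_rot: [-1.533, 0.009, -1.665]
contact_force: [0.4, -0.2, 0.2]
opening: 0.0411
```

Emit:
send_rows(motion=[[[0,0,0,0],[0,0,0,0],[0,0,0,0],[0,0,0,0],[0,0,0,0]]], gripper=0.1, grip_force=25)

```text
time: 26.15
tool_pos: [0.4733, 0.2987, 0.0084]
tool_rot: [-1.532, 0.009, -1.665]
contact_force: [0.1, 0.4, 1.9]
opening: 0.0253
```

Emit:
send_rows(motion=[[[0,-0.01,0,0],[0,-0.03,0,0],[0,-0.06,0,0],[0,-0.09,0,0],[0,-0.11,0,0],[0,-0.11,0,0],[0,-0.11,0,0],[0,-0.11,0,0]]], grip_force=35)

```text
time: 26.95
tool_pos: [0.4682, 0.2978, 0.1171]
tool_rot: [-1.534, 0.008, -1.665]
contact_force: [-0.4, -1.1, -0.3]
opening: 0.0256
```

```bash
python3 go.py .57 .0 .18 -74.7; python3 -c "
from h import *
c=snap('wrist','w16.png');c=snap('top','t16.png')
cv2.imwrite('pics/t16c.png',cv2.resize(cv2.imread('pics/t16.png')[80:260,250:480],None,fx=3.3,fy=3.3))"
```

```text
t26.9 pos [0.4682 0.2978 0.1171] rot [-87.92   0.46 -95.39] F [-0.4 -1.1 -0.3] op 0.0256
row [0.2864, -0.0604, 0.1316] tw -20.7 dist 0.321
```

View pics/w16.png

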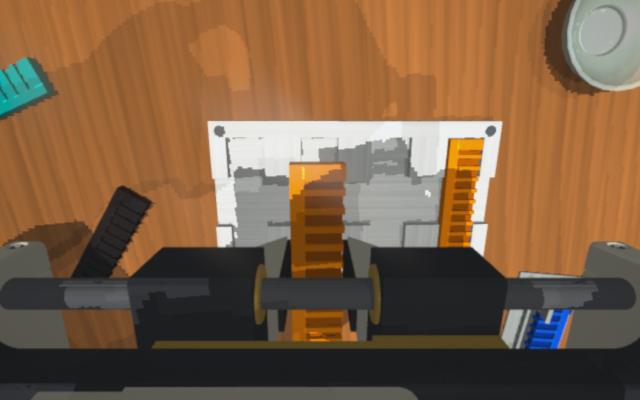

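View pics/t16c.png

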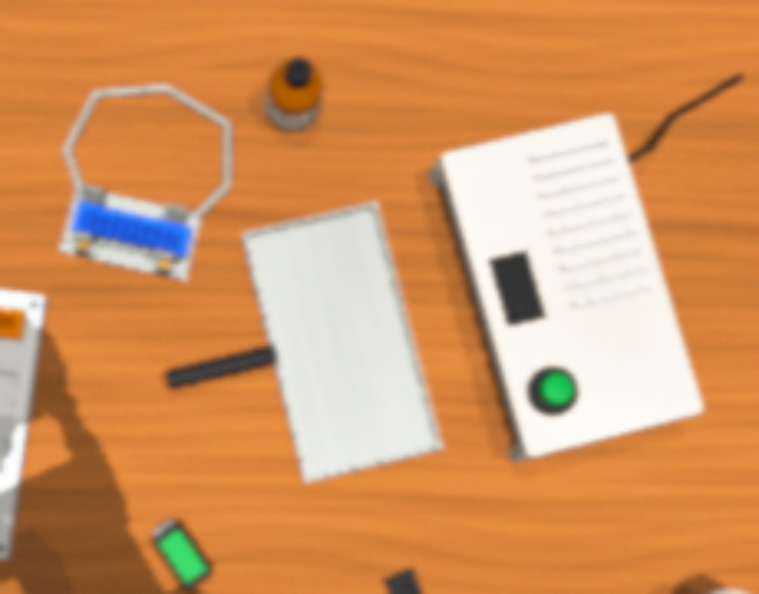

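```bash
python3 go.py .5287 -.0466 .13 -74.7
```

```text
t27.1 pos [0.4683 0.2978 0.117 ] rot [-87.93   0.46 -95.39] F [ 0.1 -0.9 -0.7] op 0.0252
row [0.3371, -0.0123, 0.093] tw -20.7 dist 0.350
```

Emit:
send_rows(motion=[[[0.03,-0.012,0.008,-2],[0.075,-0.012,0.02,-4],[0.12,-0.012,0.033,-7],[0.165,-0.012,0.046,-10],[0.21,-0.012,0.058,-13],[0.255,-0.012,0.07,-16],[0.3,-0.012,0.083,-19],[0.325,-0.012,0.09,-20.7]]])

```text
time: 27.85
tool_pos: [0.5269, -0.0376, 0.1288]
tool_rot: [-1.535, -0.006, -1.304]
contact_force: [-0.3, 0.8, -0.3]
opening: 0.0252
```

Emit:
send_rows(motion=[[[0,0,0,0],[0,0,0,0],[0,0,0,0]]])

```text
time: 28.15
tool_pos: [0.5264, -0.0365, 0.1283]
tool_rot: [-1.536, -0.004, -1.304]
contact_force: [0.7, 0.1, -1.0]
opening: 0.0252
```

```bash
python3 go.py .5287 -.0466 .02 -74.7; python3 -c "
from h import *
c=snap('wrist','w17.png')"
```

```text
t28.1 pos [ 0.5264 -0.0365  0.1283] rot [-88.03  -0.26 -74.72] F [ 0.7  0.1 -1. ] op 0.0252
row [0.0099, 0.1082, -0.0042] tw -0.0 dist 0.109
```

View pics/w17.png

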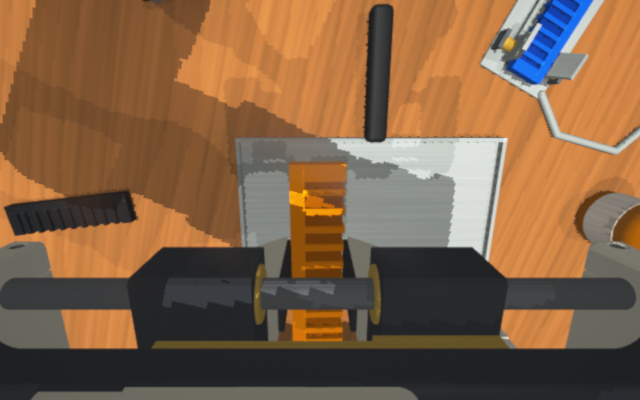

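```bash
python3 - <<'E'
from h import *
c=read_camera('wrist')
a=onz(c,236.5,138.5,.01)[:2];b=onz(c,506.5,138,.01)[:2];print(a,b,np.linalg.norm(b-a),np.degrees(np.arctan2(*(b-a)[::-1]))-90)
ex=np.array([b[1]-a[1],-(b[0]-a[0])])/np.linalg.norm(b-a);print((a+b)/2+.06*ex)
E
```

```text
[ 0.45586758 -0.00562924] [0.66767194 0.05187373] 0.21947136358380284 -74.8108318266861
[ 0.57749016 -0.03478172]
```

Emit:
send_rows(motion=[[[0.01,0.02,-0.001,0],[0.01,0.05,-0.002,0],[0.01,0.08,-0.003,0],[0.01,0.1,-0.004,0],[0.01,0.108,-0.004,0],[0.01,0.113,-0.004,0],[0.01,0.117,-0.004,0],[0.01,0.12,-0.004,0]]])

```text
time: 29.05
tool_pos: [0.5303, -0.0463, 0.0092]
tool_rot: [-1.534, -0.006, -1.302]
contact_force: [-0.4, -0.3, -0.5]
opening: 0.0253
```

Emit:
send_rows(motion=[[[0,0.001,0,0],[0,0.002,0,0],[0,0.003,0,0],[0,0.004,0,0],[0,0.004,0,0]]])

```text
time: 29.55
tool_pos: [0.5304, -0.0463, 0.0052]
tool_rot: [-1.534, -0.006, -1.302]
contact_force: [1.0, -0.7, 0.3]
opening: 0.0251
```

Emit:
send_rows(motion=[[[0,0.001,0,0],[0,0.0015,0,0],[0,0.0015,0,0]]])

```text
time: 29.85
tool_pos: [0.5306, -0.0464, 0.0043]
tool_rot: [-1.534, -0.006, -1.302]
contact_force: [-2.0, -1.1, 5.7]
opening: 0.0252
```

Emit:
send_rows(motion=[[[0,0,0,0],[0,0,0,0],[0,0,0,0],[0,0,0,0]]], gripper=0.38)

```text
time: 30.25
tool_pos: [0.5305, -0.0463, 0.0042]
tool_rot: [-1.534, -0.006, -1.302]
contact_force: [-0.2, -0.2, 0.9]
opening: 0.0351
```

Emit:
send_rows(motion=[[[0,-0.01,0,0],[0,-0.03,0,0],[0,-0.06,0,0],[0,-0.1,0,0],[0.03,-0.13,0,0],[0.05,-0.15,0,0],[0.05,-0.15,0,0],[0.05,-0.15,0,0]]])

```text
time: 31.05
tool_pos: [0.5379, -0.095, 0.1545]
tool_rot: [-1.534, -0.006, -1.303]
contact_force: [1.0, 1.1, -1.0]
opening: 0.0345
```

```bash
python3 go.py .5287 -.0466 .02 -74.7; python3 -c "
from h import *
c=snap('wrist','w18.png')"; python3 comb.py amber .012 wrist
```

```text
t31.1 pos [ 0.5379 -0.095   0.1545] rot [-87.89  -0.33 -74.68] F [ 1.   1.1 -1. ] op 0.0345
row [-0.0499, 0.1343, -0.001] tw 0.0 dist 0.143
amber px [318. 135.] centre mm [530.8 -47.8] size [25.7 98.6] len angle -74.5
amber px [596.  31.] centre mm [728.   88.9] size [86.  56.8] len angle -164.2
amber px [532. 127.] centre mm [710.4   5.9] size [259.9 204.6] len angle -165.5
amber px [279.  34.] centre mm [478.5  16.3] size [146.2  60.2] len angle -164.2
amber px [ 76. 153.] centre mm [358.7 -89.2] size [225.8 196.2] len angle -165.5
```

View pics/w18.png

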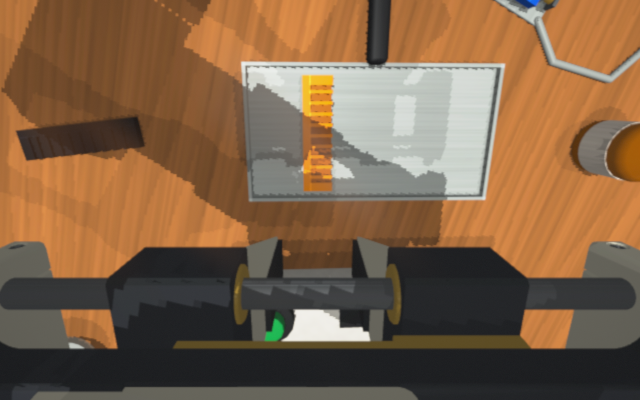

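```bash
python3 go.py .586 .2865 .13 -95.4
```

```text
t31.1 pos [ 0.5372 -0.0942  0.1533] rot [-88.02  -0.24 -74.61] F [-0.2  0.  -0.4] op 0.0348
row [-0.3542, 0.0269, 0.1473] tw 20.8 dist 0.385
```

Emit:
send_rows(motion=[[[-0.03,0,0.013,2],[-0.075,0,0.031,4],[-0.12,0,0.05,7],[-0.165,0,0.07,10],[-0.21,0,0.088,13],[-0.255,0,0.107,16],[-0.3,0,0.125,19],[-0.335,0,0.14,20.8]]], gripper=0.45)

```text
time: 31.95
tool_pos: [0.5814, 0.2695, 0.1551]
tool_rot: [-1.54, 0.008, -1.664]
contact_force: [1.6, 0.2, -0.8]
opening: 0.0412
```

Emit:
send_rows(motion=[[[0,0,0,0],[0,0,0,0],[0,0,0,0]]])

```text
time: 32.25
tool_pos: [0.5806, 0.2688, 0.154]
tool_rot: [-1.542, 0.006, -1.664]
contact_force: [-0.2, 0.3, 0.9]
opening: 0.0414
```

```bash
python3 go.py .586 .2865 .03 -95.4
```

```text
t32.2 pos [0.5806 0.2688 0.154 ] rot [-88.35   0.36 -95.34] F [-0.2  0.3  0.9] op 0.0414
row [-0.0174, 0.1242, 0.0002] tw 0.1 dist 0.125
```

Emit:
send_rows(motion=[[[-0.017,0.03,0,0.1],[-0.017,0.07,0,0.1],[-0.017,0.11,0,0.1],[-0.017,0.124,0,0.1],[-0.017,0.124,0,0.1],[-0.017,0.124,0,0.1]]])

```text
time: 32.85
tool_pos: [0.587, 0.2858, 0.0319]
tool_rot: [-1.54, 0.007, -1.667]
contact_force: [0.4, -0.3, 0.3]
opening: 0.0413
```

```bash
python3 go.py .586 .2865 .0083 -95.4; python3 -c "
from h import *
c=snap('wrist','w19.png')"
```

```text
t32.9 pos [0.587  0.2858 0.0319] rot [-88.23   0.42 -95.5 ] F [ 0.4 -0.3  0.3] op 0.0413
row [-0.0005, 0.0236, -0.0018] tw -0.1 dist 0.024
```

View pics/w19.png

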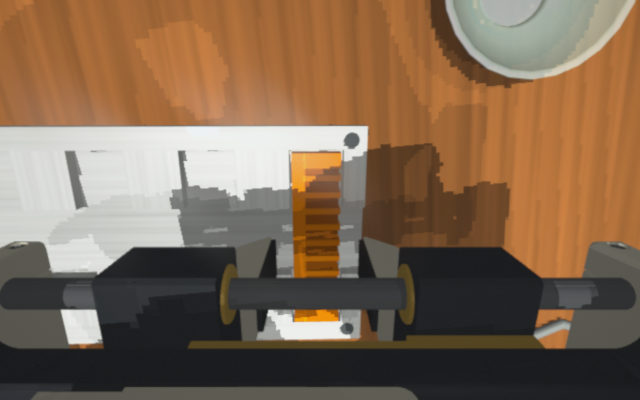

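Emit:
send_rows(motion=[[[0,0.008,-0.001,0],[0,0.014,-0.001,0],[0,0.018,-0.002,0],[0,0.021,-0.002,0],[0,0.0235,-0.002,0],[0,0.0235,-0.002,0]]])

```text
time: 33.5
tool_pos: [0.5859, 0.2864, 0.0086]
tool_rot: [-1.539, 0.008, -1.666]
contact_force: [-0.0, 0.1, 0.3]
opening: 0.041
```

Emit:
send_rows(motion=[[[0,0,0,0],[0,0,0,0],[0,0,0,0],[0,0,0,0],[0,0,0,0]]], gripper=0.1, grip_force=35)

```text
time: 34.0
tool_pos: [0.586, 0.2864, 0.0087]
tool_rot: [-1.539, 0.008, -1.666]
contact_force: [-0.2, 0.2, 0.3]
opening: 0.0252
```

Emit:
send_rows(motion=[[[0,-0.01,0,0],[0,-0.03,0,0],[0,-0.06,0,0],[0,-0.09,0,0],[0,-0.11,0,0],[0,-0.11,0,0],[0,-0.11,0,0],[0,-0.11,0,0]]])

```text
time: 34.8
tool_pos: [0.5816, 0.2856, 0.1173]
tool_rot: [-1.541, 0.007, -1.666]
contact_force: [-0.3, 0.2, -0.9]
opening: 0.0254
```

```bash
python3 go.py .625 -.021 .13 -74.7; python3 -c "
from h import *
c=snap('wrist','w20.png');c=snap('top','t20.png')
cv2.imwrite('pics/t20c.png',cv2.resize(cv2.imread('pics/t20.png')[80:260,250:480],None,fx=3.3,fy=3.3))"
```

```text
t34.8 pos [0.5816 0.2856 0.1173] rot [-88.32   0.38 -95.48] F [-0.3  0.2 -0.9] op 0.0254
row [0.3009, -0.0126, 0.0729] tw -20.8 dist 0.310
```

View pics/w20.png

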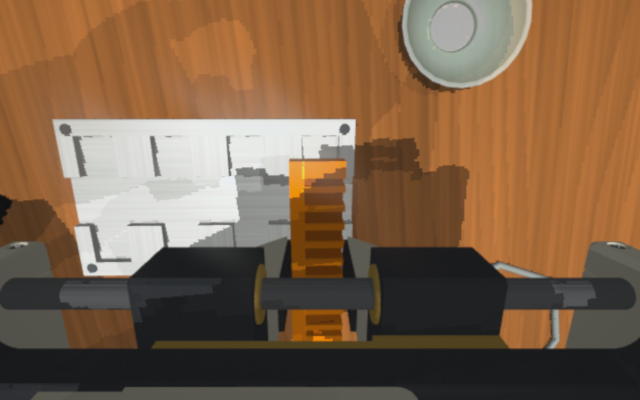

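View pics/t20c.png

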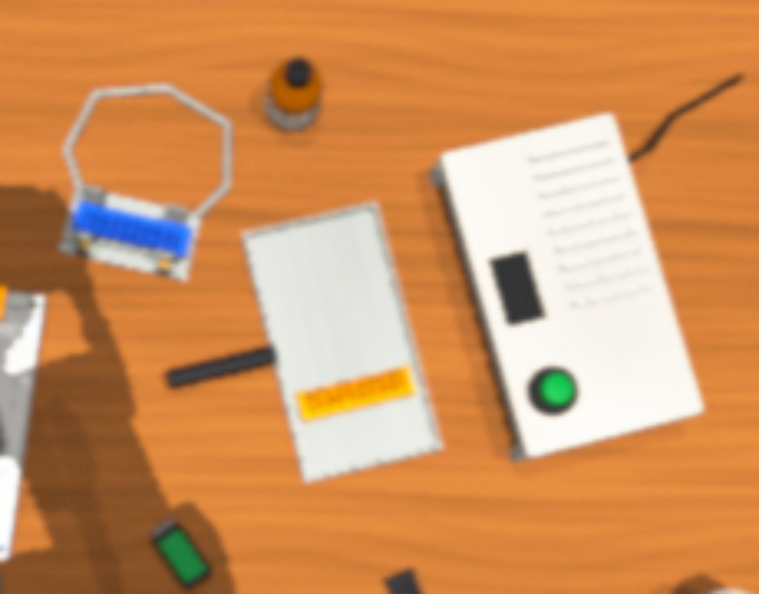

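Emit:
send_rows(motion=[[[0.03,-0.02,0.007,-2],[0.075,-0.02,0.018,-5],[0.12,-0.02,0.029,-8],[0.165,-0.02,0.04,-11],[0.21,-0.02,0.051,-14],[0.255,-0.02,0.062,-17],[0.285,-0.016,0.069,-20],[0.3,-0.013,0.073,-20.8]]])

```text
time: 35.7
tool_pos: [0.6251, -0.0234, 0.129]
tool_rot: [-1.543, -0.004, -1.305]
contact_force: [0.2, 0.2, -0.4]
opening: 0.0252
```

Emit:
send_rows(motion=[[[0,0,0,0],[0,0,0,0],[0,0,0,0]]])

```text
time: 36.0
tool_pos: [0.6248, -0.0222, 0.1287]
tool_rot: [-1.543, -0.004, -1.304]
contact_force: [0.3, 0.6, -0.6]
opening: 0.0251
```

```bash
python3 go.py .625 -.021 .01 -74.7; python3 -c "
from h import *
c=snap('wrist','w21.png')"
```

```text
t36.0 pos [ 0.6248 -0.0222  0.1287] rot [-88.43  -0.2  -74.73] F [ 0.3  0.6 -0.6] op 0.0251
row [-0.0015, 0.1187, -0.0028] tw -0.0 dist 0.119
```

View pics/w21.png

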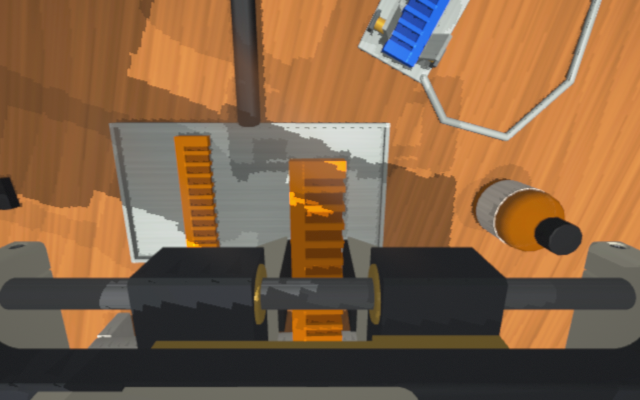

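Emit:
send_rows(motion=[[[-0.001,0.03,-0.001,0],[-0.001,0.06,-0.002,0],[-0.001,0.085,-0.003,0],[-0.001,0.103,-0.003,0],[-0.001,0.113,-0.003,0],[-0.001,0.119,-0.003,0],[-0.001,0.119,-0.003,0]]])

```text
time: 36.75
tool_pos: [0.625, -0.0209, 0.0097]
tool_rot: [-1.543, -0.004, -1.303]
contact_force: [-0.2, -0.3, -0.7]
opening: 0.0249
```

Emit:
send_rows(motion=[[[0,0.001,0,0],[0,0.002,0,0],[0,0.003,0,0],[0,0.004,0,0],[0,0.005,0,0],[0,0.005,0,0]]])

```text
time: 37.35
tool_pos: [0.6253, -0.021, 0.0048]
tool_rot: [-1.543, -0.004, -1.303]
contact_force: [-0.4, -0.4, 1.6]
opening: 0.0252
```

Emit:
send_rows(motion=[[[0,0.0005,0,0],[0,0.001,0,0],[0,0.001,0,0]]])

```text
time: 37.65
tool_pos: [0.6254, -0.021, 0.0047]
tool_rot: [-1.543, -0.004, -1.303]
contact_force: [-3.0, -0.0, 6.3]
opening: 0.0253
```

Emit:
send_rows(motion=[[[0,0,0,0],[0,0,0,0],[0,0,0,0],[0,0,0,0]]], gripper=0.38)

```text
time: 38.05
tool_pos: [0.6253, -0.021, 0.0044]
tool_rot: [-1.543, -0.004, -1.303]
contact_force: [-1.0, -0.5, 1.1]
opening: 0.035
```

Emit:
send_rows(motion=[[[0,-0.01,0,0],[0,-0.03,0,0],[0,-0.06,0,0],[0,-0.1,0,0],[0.02,-0.13,-0.03,0],[0.03,-0.16,-0.05,0],[0.03,-0.16,-0.05,0],[0.03,-0.16,-0.05,0]]])

```text
time: 38.85
tool_pos: [0.5808, -0.064, 0.1643]
tool_rot: [-1.541, -0.005, -1.304]
contact_force: [0.5, 0.2, -0.9]
opening: 0.0352
```

```bash
python3 go.py .54 .09 .18 -74.7; python3 -c "
from h import *
c=snap('wrist','w22.png')"; python3 comb.py amber .012 wrist
```

```text
t38.9 pos [ 0.5808 -0.064   0.1643] rot [-88.28  -0.27 -74.73] F [ 0.5  0.2 -0.9] op 0.0352
row [-0.1593, -0.0164, 0.0017] tw -0.0 dist 0.160
amber px [118. 211.] centre mm [ 412.8 -121.1] size [239.2  77.2] len angle -165.4
amber px [  8. 137.] centre mm [315.2 -86.4] size [20.8 24.9] len angle -88.9
amber px [264. 154.] centre mm [531.  -47.1] size [25.9 98.1] len angle -74.7
amber px [371. 153.] centre mm [624.4 -21. ] size [26.4 98.7] len angle -74.7
amber px [546.  38.] centre mm [739.3 102.8] size [111.5  76.3] len angle -164.3
amber px [500. 112.] centre mm [732.3  29.4] size [313.6 213.8] len angle -164.3
amber px [242.  42.] centre mm [485.5  37.4] size [122.7  65.8] len angle -164.7
amber px [ 9. 39.] centre mm [305.8 -10.4] size [79.2 20.3] len angle -103.7
```

View pics/w22.png

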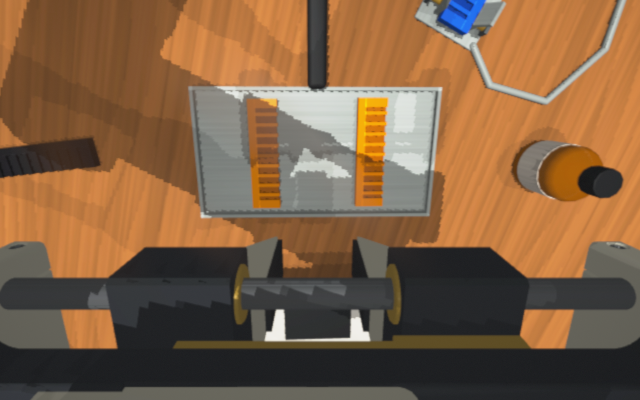

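```bash
python3 go.py .545 .083 .27 -74.6
```

```text
t39.0 pos [ 0.5804 -0.0632  0.1624] rot [-88.46  -0.17 -74.65] F [0.1 0.4 0.5] op 0.0351
row [-0.15, -0.1079, 0.0075] tw -0.1 dist 0.185
```

Emit:
send_rows(motion=[[[-0.04,-0.03,0.002,0],[-0.08,-0.06,0.004,0],[-0.12,-0.09,0.006,0],[-0.15,-0.108,0.0075,0],[-0.15,-0.108,0.0075,0],[-0.15,-0.108,0.0075,0],[-0.15,-0.108,0.0075,0]]])

```text
time: 39.65
tool_pos: [0.5448, 0.0825, 0.2682]
tool_rot: [-1.547, -0.003, -1.303]
contact_force: [0.0, 0.1, -0.2]
opening: 0.0347
```

Emit:
send_rows(motion=[[[0,0.05,0,0],[0,0.1,0,0],[0,0.15,0,0],[0,0.19,0,0]]])

```text
time: 40.05
tool_pos: [0.5478, 0.0818, 0.0744]
tool_rot: [-1.551, -0.002, -1.305]
contact_force: [0.3, 0.7, -0.0]
opening: 0.0351
```

Emit:
send_rows(motion=[[[0,-0.03,0,0],[0,-0.07,0,0],[0,-0.11,0,0],[0,-0.15,0,0],[0,-0.18,0,0],[0,-0.18,0,0],[0,-0.18,0,0],[0,-0.18,0,0]]])

```text
time: 40.85
tool_pos: [0.5436, 0.0804, 0.2522]
tool_rot: [-1.555, -0.001, -1.306]
contact_force: [0.3, 1.0, -0.5]
opening: 0.0349
```

Emit:
send_rows(motion=[[[0,0.05,0,0],[0,0.1,0,0],[0,0.15,0,0],[0,0.18,0,0]]])

```text
time: 41.25
tool_pos: [0.5432, 0.0807, 0.067]
tool_rot: [-1.563, 0.001, -1.306]
contact_force: [0.1, -0.0, 0.5]
opening: 0.035
```

Emit:
send_rows(motion=[[[0,-0.03,0,0],[0,-0.07,0,0],[0,-0.11,0,0],[0,-0.15,0,0],[0,-0.18,0,0],[0,-0.18,0,0],[0,-0.18,0,0],[0,-0.18,0,0]]])

```text
time: 42.05
tool_pos: [0.5408, 0.0799, 0.2446]
tool_rot: [-1.567, 0.002, -1.307]
contact_force: [-0.1, 0.2, -0.8]
opening: 0.0349
```

Emit:
send_rows(motion=[[[0,0.03,0,0],[0,0.06,0,0],[0,0.08,0,0],[0,0.08,0,0],[0,0.08,0,0],[0,0.08,0,0]]])

```text
time: 42.65
tool_pos: [0.5417, 0.0802, 0.1654]
tool_rot: [-1.566, 0.002, -1.307]
contact_force: [-0.9, -0.5, 0.3]
opening: 0.0352
```

```bash
python3 -c "
from h import *
c=snap('wrist','w23.png');c=snap('top','t23.png')
cv2.imwrite('pics/t23c.png',cv2.resize(cv2.imread('pics/t23.png')[80:260,250:480],None,fx=3.3,fy=3.3))"
```

```text
(no output)
```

View pics/w23.png

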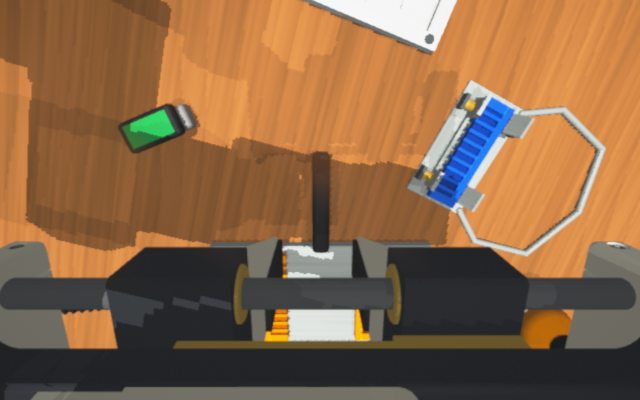

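View pics/t23c.png

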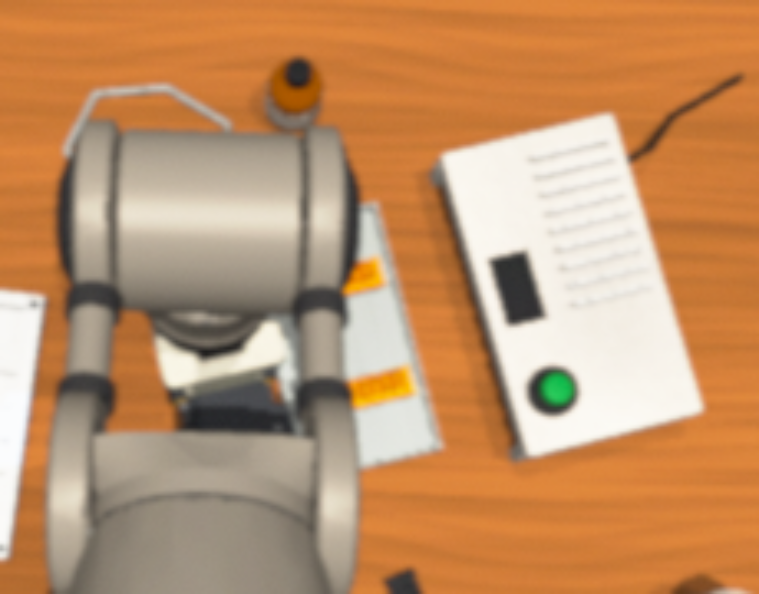

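Tray is unmoved, with both amber combs on it (top view) and the handle at columns 313–329, rows 152–250 in the wrist view. Measure the handle axis.

```bash
python3 - <<'E'
from h import *
c=read_camera('wrist')
P=onz(c,320.5,154,.026);Q=onz(c,320.8,248,.026);print(P,Q,np.degrees(np.arctan2(*(Q-P)[1::-1])))
d=(Q-P)/np.linalg.norm(Q-P); print('grip',P+.034*d)
E
python3 go.py .546 .0835 .03 -74.6
```

```text
[0.53682659 0.11335394 0.026     ] [0.56049827 0.0275295  0.026     ] -74.58033309818019
grip [0.54586675 0.0805778  0.026     ]
t42.8 pos [0.5416 0.0802 0.1656] rot [-89.67   0.1  -74.87] F [-0.1 -0.7  0.3] op 0.0349
row [-0.0018, 0.1357, 0.0043] tw -0.3 dist 0.136
```

Emit:
send_rows(motion=[[[-0.002,0.03,0.004,-0.3],[-0.002,0.07,0.004,-0.3],[-0.002,0.11,0.0045,-0.3],[-0.002,0.136,0.0045,-0.3],[-0.002,0.145,0.0045,-0.3],[-0.002,0.153,0.0045,-0.3],[-0.002,0.155,0.0045,-0.3],[-0.002,0.155,0.0045,-0.3]]])

```text
time: 43.6
tool_pos: [0.547, 0.0838, 0.0117]
tool_rot: [-1.563, 0.001, -1.301]
contact_force: [-0.7, 0.2, 0.4]
opening: 0.0346
```

Emit:
send_rows(motion=[[[0,0,0,0],[0,0,0,0],[0,0,0,0],[0,0,0,0],[0,0,0,0]]], gripper=0.05, grip_force=15)

```text
time: 44.1
tool_pos: [0.5468, 0.0839, 0.0121]
tool_rot: [-1.563, 0.001, -1.302]
contact_force: [-3.0, -0.0, 4.7]
opening: 0.0161
```

```bash
python3 go.py .5905 -.0785 .0103 -74.4; python3 -c "
from h import *
c=snap('wrist','w24.png');c=snap('scene','s24.png')
cv2.imwrite('pics/s24c.png',cv2.resize(cv2.imread('pics/s24.png')[160:310,145:350],None,fx=3.9,fy=3.9))"
```

```text
t44.1 pos [0.5468 0.0839 0.0121] rot [-8.957e+01  8.000e-02 -7.458e+01] F [-3.  -0.   4.7] op 0.0161
row [0.1681, 0.0016, -0.0011] tw -0.2 dist 0.168
```

View pics/s24c.png

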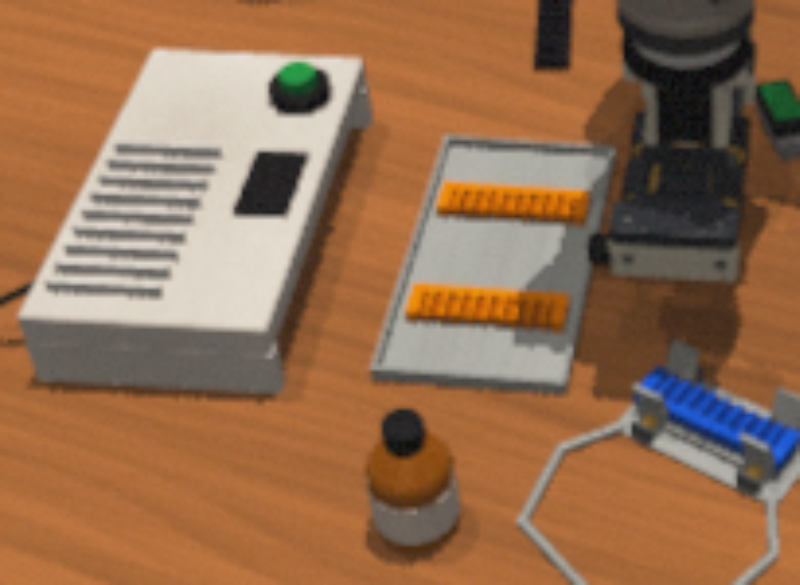

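Emit:
send_rows(motion=[[[0.004,0,0,0],[0.012,0,0,0],[0.024,0,0,-0.1],[0.036,0,0,-0.2],[0.048,0,0,-0.2],[0.06,0,-0.001,-0.2],[0.068,0,-0.001,-0.2],[0.07,0,-0.001,-0.2]]])

```text
time: 45.0
tool_pos: [0.5649, 0.0166, 0.0124]
tool_rot: [-1.562, 0.003, -1.299]
contact_force: [-1.5, 8.0, 6.4]
opening: 0.0158
```

```bash
python3 go.py .5905 -.0785 .0103 -74.4; python3 -c "
from h import *
c=snap('wrist','w25.png');c=snap('scene','s25.png');c=snap('top','t25.png')
a=cv2.resize(cv2.imread('pics/s25.png')[160:290,145:300],None,fx=4,fy=4)
cv2.imwrite('pics/s25c.png',a)
cv2.imwrite('pics/t25c.png',cv2.resize(cv2.imread('pics/t25.png')[90:240,300:480],None,fx=4,fy=4))"
```

```text
t45.0 pos [0.5649 0.0166 0.0124] rot [-89.51   0.16 -74.44] F [-1.5  8.   6.4] op 0.0158
row [0.0985, 0.0018, -0.0008] tw -0.0 dist 0.099
```

View pics/s25c.png

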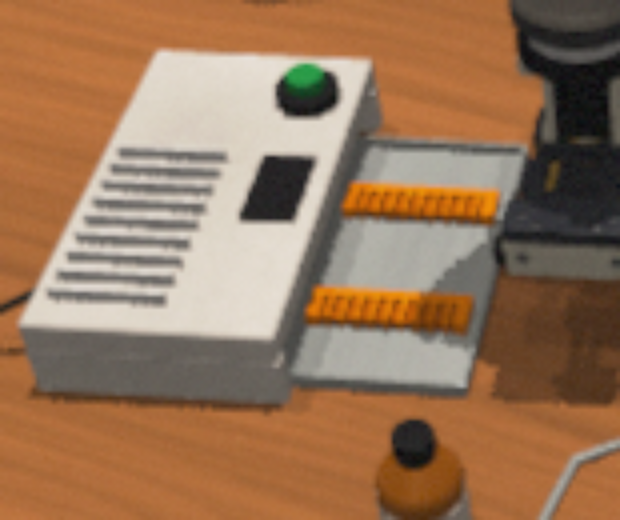

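View pics/t25c.png

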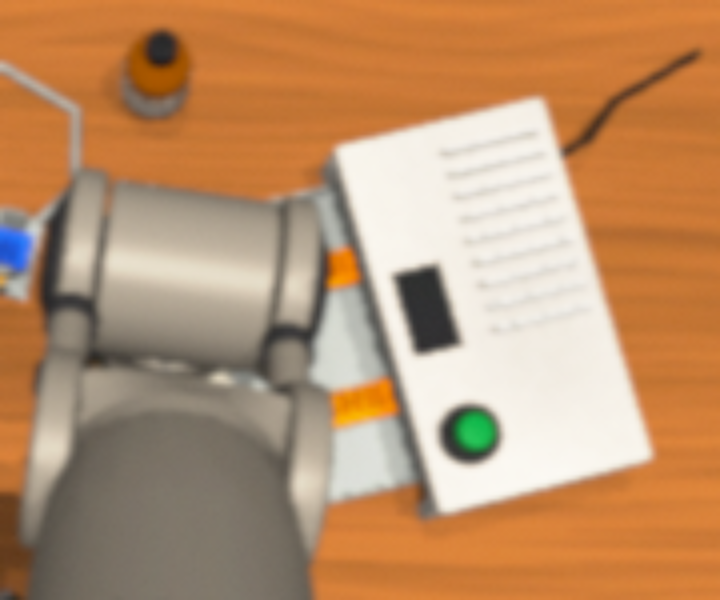

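Emit:
send_rows(motion=[[[0.004,0,0,0],[0.012,0,0,0],[0.02,0,0,0],[0.028,0,0,0],[0.03,0,0,0],[0.03,0,0,0]]])

```text
time: 45.75
tool_pos: [0.5731, -0.0122, 0.0124]
tool_rot: [-1.562, 0.002, -1.299]
contact_force: [-1.4, 3.1, 3.5]
opening: 0.0159
```

Emit:
send_rows(motion=[[[0.006,0,0,0],[0.016,0,0,0],[0.026,0,0,0],[0.036,0,0,0],[0.046,0,0,0],[0.056,0,0,0],[0.063,0,0,0],[0.065,0,0,0]]])

```text
time: 46.55
tool_pos: [0.5904, -0.0744, 0.0123]
tool_rot: [-1.562, 0.003, -1.299]
contact_force: [-2.6, 6.7, 6.6]
opening: 0.0158
```

```bash
python3 go.py .5905 -.0785 .0103 -74.4; python3 -c "
from h import *
c=snap('wrist','w26.png');c=snap('scene','s26.png')
a=cv2.resize(cv2.imread('pics/s26.png')[160:290,145:300],None,fx=4,fy=4)
cv2.imwrite('pics/s26c.png',a)"
```

```text
t46.5 pos [ 0.5904 -0.0744  0.0123] rot [-89.5    0.18 -74.42] F [-2.6  6.7  6.6] op 0.0158
row [0.004, 0.002, -0.0011] tw -0.0 dist 0.005
```

View pics/s26c.png

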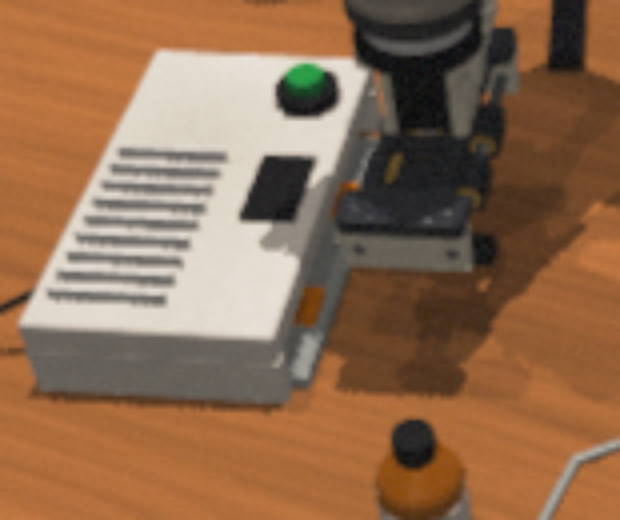

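Emit:
send_rows(motion=[[[0.005,0,0,0],[0.01,0,0,0],[0.015,0,0,0],[0.02,0,0,0],[0.02,0,0,0]]])

```text
time: 47.15
tool_pos: [0.5959, -0.0936, 0.0124]
tool_rot: [-1.562, 0.003, -1.299]
contact_force: [-1.5, 3.5, 5.4]
opening: 0.0154
```

Emit:
send_rows(motion=[[[0.003,0,0,0],[0.006,0,0,0],[0.006,0,0,0]]])

```text
time: 47.45
tool_pos: [0.5973, -0.0989, 0.0124]
tool_rot: [-1.562, 0.003, -1.298]
contact_force: [-1.5, 4.4, 5.0]
opening: 0.0156
```

Emit:
send_rows(motion=[[[0.002,0,0,0],[0.004,0,0,0],[0.005,0,0,0],[0.005,0,0,0]]])

```text
time: 47.85
tool_pos: [0.5984, -0.1028, 0.0124]
tool_rot: [-1.563, 0.004, -1.298]
contact_force: [-2.5, 5.4, 4.8]
opening: 0.0156
```

Emit:
send_rows(motion=[[[0.002,0,0,0],[0.003,0,0,0],[0.003,0,0,0]]])

```text
time: 48.15
tool_pos: [0.5983, -0.1035, 0.0124]
tool_rot: [-1.564, 0.008, -1.298]
contact_force: [-2.5, 10.1, 7.2]
opening: 0.0155
```

Emit:
send_rows(motion=[[[0,0,0,0],[0,0,0,0],[0,0,0,0],[0,0,0,0]]], gripper=0.4)

```text
time: 48.55
tool_pos: [0.5984, -0.1039, 0.0122]
tool_rot: [-1.564, 0.007, -1.298]
contact_force: [0.4, 0.1, 1.1]
opening: 0.0363
```

Emit:
send_rows(motion=[[[0,-0.01,0,0],[0,-0.03,0,0],[-0.02,-0.06,0,0],[-0.05,-0.09,0,0],[-0.06,-0.1,0,0],[-0.06,-0.1,0,0],[-0.06,-0.1,0,0]]])

```text
time: 49.25
tool_pos: [0.5816, -0.0475, 0.1121]
tool_rot: [-1.564, 0.007, -1.298]
contact_force: [-0.4, 1.2, -0.4]
opening: 0.0368
```

```bash
python3 go.py .53 -.21 .2 -74.4; python3 -c "
from h import *
c=snap('wrist','w27.png');c=snap('scene','s27.png');c=snap('top','t27.png')
a=cv2.resize(cv2.imread('pics/s27.png')[160:290,145:300],None,fx=4,fy=4,interpolation=cv2.INTER_CUBIC)
cv2.imwrite('pics/s27c.png',a)"
```

```text
t49.2 pos [ 0.5816 -0.0475  0.1121] rot [-89.64   0.39 -74.37] F [-0.4  1.2 -0.4] op 0.0368
row [0.1419, -0.0895, -0.0929] tw 0.0 dist 0.192
```

View pics/s27c.png

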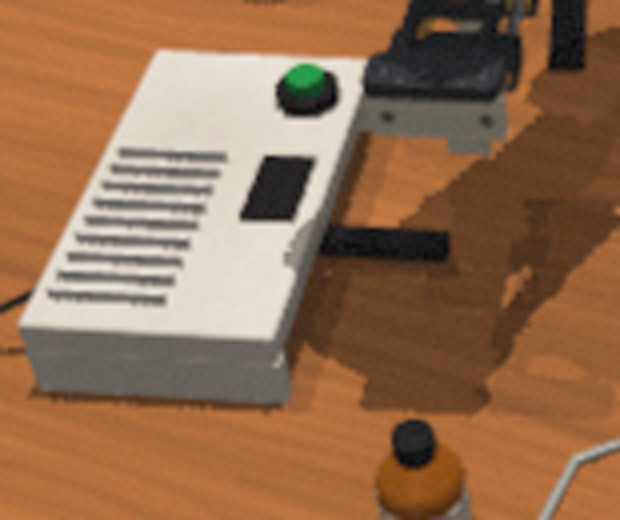

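View pics/t27.png

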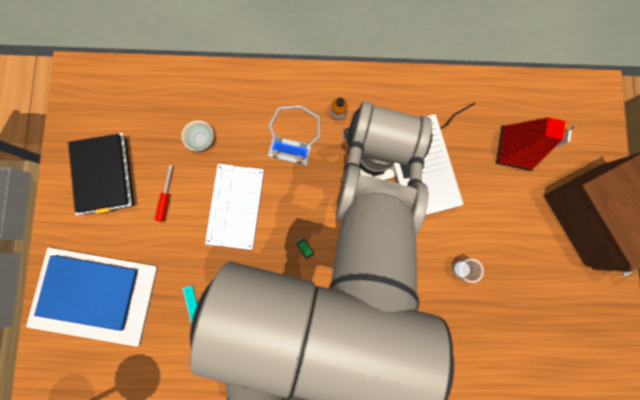

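```bash
python3 - <<'E'
from h import *
s=read_camera('scene')
e=onz(s,145+449/4,160+244/4,.02)[:2]; print('handle end lamp', (e-[.6217,-.22])@[.267,-.964],(e-[.6217,-.22])@[.964,.267])
im=cv2.cvtColor(cv2.imread('pics/top0.png'),cv2.COLOR_BGR2HSV)
c=read_camera('top')
def g(hsv,box):
    m=cv2.inRange(hsv,(50,120,80),(80,255,255)); M=np.zeros_like(m); x0,y0,x1,y1=box; M[y0:y1,x0:x1]=m[y0:y1,x0:x1]; p=np.argwhere(M); return p.mean(0)[::-1],len(p)
a,n=g(im,(395,180,440,215)); b,n2=g(cv2.cvtColor(s['frame'],cv2.COLOR_RGB2HSV),(205,165,240,195)); print(a,n,b,n2)
o1,d1=ray(c,*a);o2,d2=ray(s,*b)
A=np.c_[d1,-d2]; t=np.linalg.lstsq(A,o2-o1,rcond=None)[0]; p,q=o1+t[0]*d1,o2+t[1]*d2; print(p,q,(p+q)/2)
E
```

```text
handle end lamp -0.1506542877510639 0.007440903114245047
[418.13793103 197.57471264] 87 [220.47727273 178.75      ] 44
[ 0.52825793 -0.20141758  0.07646096] [ 0.52913032 -0.20357781  0.07721681] [ 0.52869413 -0.20249769  0.07683889]
```

Emit:
send_rows(motion=[[[0,-0.04,0,0],[0,-0.08,-0.02,0],[0.04,-0.09,-0.05,0],[0.08,-0.09,-0.08,0],[0.12,-0.09,-0.093,0],[0.142,-0.09,-0.093,0],[0.142,-0.09,-0.093,0],[0.142,-0.09,-0.093,0]]], gripper=0.0)

```text
time: 50.3
tool_pos: [0.5292, -0.2104, 0.1989]
tool_rot: [-1.567, 0.009, -1.301]
contact_force: [-0.1, 0.7, 0.1]
opening: 0.0004
```

```bash
python3 - <<'E'
from h import *
c=snap('wrist','w28.png');print(sensors.observe()['tool_pos'],sensors.observe()['tool_rot'])
hsv=cv2.cvtColor(c['frame'],cv2.COLOR_RGB2HSV)
m=cv2.inRange(hsv,(50,120,60),(80,255,255)); n,l,st,ce=cv2.connectedComponentsWithStats(m)
for i in range(1,n):
    if st[i,4]>40: print(st[i],ce[i],onz(c,*ce[i],.07),onz(c,*ce[i],.077))
E
```

```text
[ 0.52931559 -0.20965696  0.19911642] [-1.56673269  0.00938244 -1.2993966 ]
[305 174  23  28 350] [314.38857143 189.12571429] [ 0.52620336 -0.20584245  0.07      ] [ 0.52578645 -0.20424674  0.077     ]
```

View pics/w28.png

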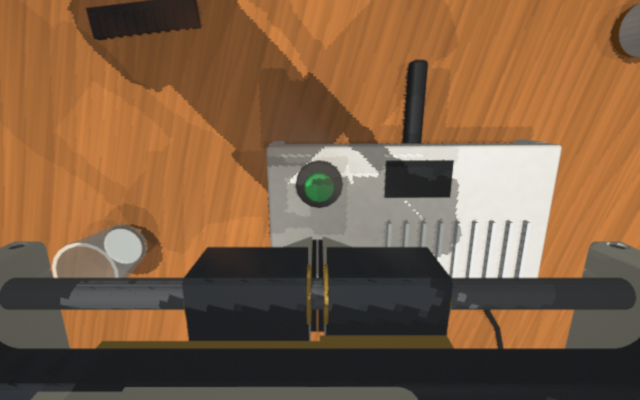

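```bash
python3 go.py .5285 -.204 .085 -74.4
```

```text
t50.4 pos [ 0.5293 -0.2097  0.1991] rot [-89.77   0.54 -74.45] F [-0.2  0.6 -0.3] op 0.0008
row [-0.0046, 0.1142, 0.0003] tw -0.0 dist 0.114
```

Emit:
send_rows(motion=[[[-0.005,0.03,0,0],[-0.005,0.06,0,0],[-0.005,0.09,0,0],[-0.005,0.108,0,0],[-0.005,0.114,0,0],[-0.005,0.114,0,0],[-0.005,0.114,0,0]]])

```text
time: 51.05
tool_pos: [0.5289, -0.2034, 0.0862]
tool_rot: [-1.565, 0.008, -1.299]
contact_force: [0.2, 0.6, 0.1]
opening: 0.0004
```

Emit:
send_rows(motion=[[[0,0.002,0,0],[0,0.004,0,0],[0,0.006,0,0],[0,0.008,0,0],[0,0.01,0,0],[0,0.01,0,0]]])

```text
time: 51.65
tool_pos: [0.5289, -0.2034, 0.0761]
tool_rot: [-1.566, 0.008, -1.299]
contact_force: [0.1, -0.3, 1.4]
opening: 0.0005
```

Emit:
send_rows(motion=[[[0,0.001,0,0],[0,0.002,0,0],[0,0.003,0,0],[0,0.004,0,0],[0,0.004,0,0]]])

```text
time: 52.15
tool_pos: [0.5289, -0.2034, 0.0721]
tool_rot: [-1.566, 0.008, -1.299]
contact_force: [-0.5, -0.4, 4.3]
opening: 0.0005
```

Emit:
send_rows(motion=[[[0,0.001,0,0],[0,0.002,0,0],[0,0.003,0,0],[0,0.003,0,0],[0,0.003,0,0]]])

```text
time: 52.65
tool_pos: [0.5289, -0.2034, 0.07]
tool_rot: [-1.565, 0.008, -1.298]
contact_force: [-2.4, 1.4, 11.1]
opening: 0.0005
```

Emit:
send_rows(motion=[[[0,-0.02,0,0],[0,-0.06,0,0],[0,-0.1,0,0],[0,-0.13,0,0],[0,-0.13,0,0],[0,-0.13,0,0]]])

```text
time: 53.25
tool_pos: [0.5285, -0.2046, 0.1998]
tool_rot: [-1.565, 0.007, -1.299]
contact_force: [-0.7, 0.0, -0.8]
opening: 0.0007
```

```bash
python3 go.py .43 .15 .25 -74.4; python3 -c "
from h import *
c=snap('wrist','w29.png')"
```

```text
t53.2 pos [ 0.5285 -0.2046  0.1998] rot [-89.66   0.42 -74.4 ] F [-0.7  0.  -0.8] op 0.0007
row [-0.3684, -0.0475, 0.0007] tw 0.0 dist 0.371
```

Emit:
send_rows(motion=[[[-0.04,-0.02,0,0],[-0.09,-0.04,0,0],[-0.14,-0.047,0,0],[-0.19,-0.047,0,0],[-0.24,-0.047,0,0],[-0.29,-0.047,0,0],[-0.34,-0.047,0,0],[-0.368,-0.047,0,0]]])

```text
time: 54.1
tool_pos: [0.4269, 0.1522, 0.2475]
tool_rot: [-1.57, 0.01, -1.297]
contact_force: [1.2, 0.9, 0.8]
opening: 0.0006
```

Emit:
send_rows(motion=[[[0,0,0,0],[0,0,0,0],[0,0,0,0],[0,0,0,0]]])

```text
time: 54.5
tool_pos: [0.4273, 0.1511, 0.247]
tool_rot: [-1.571, 0.01, -1.299]
contact_force: [0.3, 0.2, 0.0]
opening: 0.0006
```

```bash
python3 -c "
from h import *
s=snap('scene','s30.png');c=snap('top','t30.png')
cv2.imwrite('pics/s30c.png',cv2.resize(cv2.imread('pics/s30.png')[160:310,145:370],None,fx=3.5,fy=3.5,interpolation=cv2.INTER_CUBIC))
cv2.imwrite('pics/t30c.png',cv2.resize(cv2.imread('pics/t30.png')[80:260,250:480],None,fx=3.3,fy=3.3))"
```

```text
(no output)
```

View pics/s30c.png

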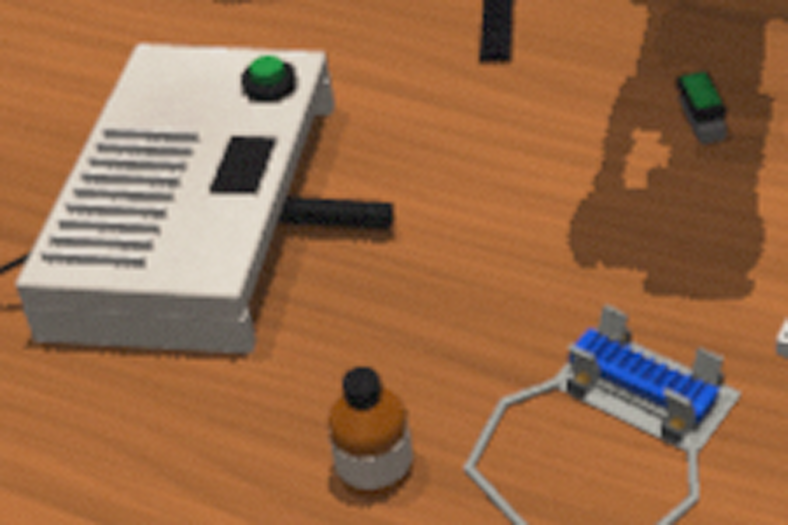

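View pics/t30c.png

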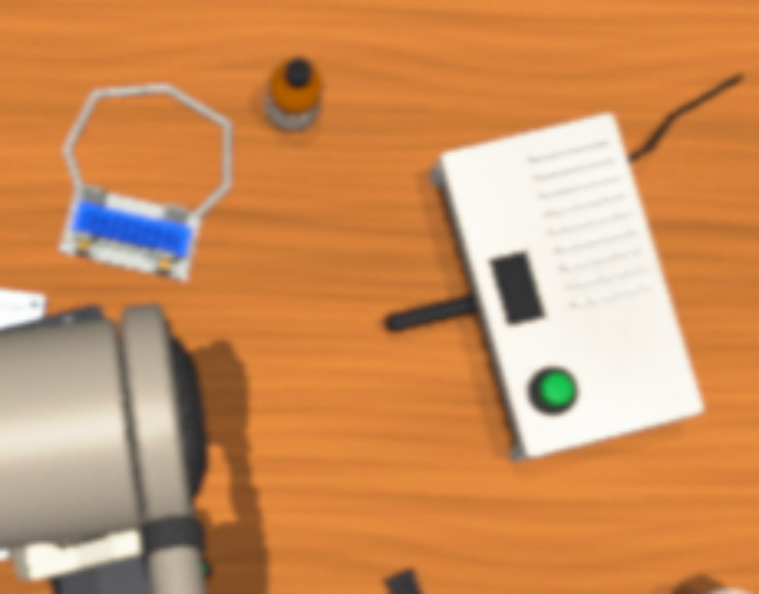

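```bash
python3 - <<'E'
from h import *
c=read_camera('top');s=read_camera('scene')
for cam,u,v in ((c,250+387/3.3,80+323/3.3),(s,145+393/3.5,160+215/3.5)):
    e=onz(cam,u,v,.02)[:2]; print('handle end lamp x,y',(e-[.6217,-.22])@[.267,-.964],(e-[.6217,-.22])@[.964,.267])
from cell import hand_in
hand_in()
E
```

```text
handle end lamp x,y -0.1490741095768919 0.007697756433801954
handle end lamp x,y -0.15104682493801086 0.008996509464504818
the job is handed in; nothing more can be done
```

I completed every step and handed the job in at about 55 s of the 210 s allowed. The hand-in gives no verdict.

**What I did**
- I drew the tray clear of the lamp and pushed the blue comb into the holder jaws.
- There were two amber combs in the mould. I laid both flat and separate on the tray.
- I slid the tray back until it met the stop at about 10 N, pressed the green button until it bottomed at 11 N, and moved the arm clear.

**What the last checks showed**
- **Blue comb:** it is between the jaws. A press from above touched it at about 19 mm, which is its seated height.
- **Amber combs:** before I pushed the tray in, both measured flat and well inside the rim. They can't be seen under the hood now.
- **Tray:** the end of the handle is at lamp x of about -0.150 m (expected -0.151 m at the stop), and the tray is about 8 mm off the middle.
- **Button:** it looks released, and the arm touches nothing.
- **Lamp glass:** I have no direct reading of contact with the glass. The gripper's height stayed constant while the tray went in.

**What disagreed**
- **Finger length:** the fingertips proved to be level with the reported tool point, not 25 mm ahead of it. My first grip on the handle closed on air above it. I then set heights by contact.
- **Tool tilt:** the tool drifted by up to about 2.4° between moves. I brought it back to under half a degree before gripping the tray handle.

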